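# Load an acrylic block into a tilted locating nest

### The arm

A 6-joint arm with a two-finger parallel gripper is mounted at the origin on the work surface. World frame = base frame: x ahead of the robot, y to its left, z up, the work surface at z = 0. Lengths are in mm, angles in degrees, forces in N, time in s.
With the tool pointing down it reaches from about 350 to 850 mm from the base axis. Payload 8.1 kg.
Tool frame: the origin (TCP) lies midway between the tips of the shut fingers; the grasp point (between the pads) lies 19 mm behind it; z points along the fingers, y is the direction in which the jaws open and shut (so a half turn about z gives the same grasp; the last joint's range is limited). The gripper opens to 85 mm and grips with 20 to 120 N. Pads are 22 mm wide; open, the fingers measure 114 mm over their backs; the gripper's body (76 mm by 85 mm) begins 54 mm behind the grasp point. The pads swing forward as they close: fully open they stand 13 mm farther back than shut.
Start: joints at [72.227, 7.471, 85.268, -0, 87.261, -4.893], TCP at [133.724, 584.913, 231.292] pointing down, gripper open.
Joint ranges: [-169.43, 169.43], [-51.17, 129.36], [1.28, 143.12], [-76.62, 256.62], [0, 156.53], [-152.29, 152.29]. Speed limits (degrees/s): [136.94, 136.94, 159.86, 180, 180, 180].

### API

Orientations are given as [roll, pitch, yaw] about the fixed x, y, z axes, in that order (R = Rz(yaw) Ry(pitch) Rx(roll)).
In Python, from bench import r gives the robot as it stands.
- The arm moves only by the tool carry_out, never from a script. Its argument "increments" is a list of rows, each a list of 3 entries, a list of its own where there are three numbers: the shift along the tool's x, y, z in m, then the turn, a rotation vector about the tool's x, y, z in rad, then the closure, from 0 (fully open) to 1 (shut). A call has 1 to 12 rows; each row shifts and turns the pose as measured when the row begins, along the tool's axes as they then stand; what a row does not reach is not made up. A row lasts 1/10 s, in which the tool goes at most 50 mm and 8.59 degrees, less where a joint would pass 70% of its speed; a pose out of reach is approached as far as the arm can. A call with a gripper value outside its range is refused whole. The fingers move at their own pace and stop on an object; "newtons" is the grip in N (left out, the last holds). Time passes only in rows, so rows that do not move let the fingers close. It gives the time, the measured TCP pose, the force and the opening at its end, in the units of the state.
- r.sense(): the state, without advancing time (a new reading comes with each control period).
- r.snapshot(name): name is "side" or "top" or "wrist"; returns a dict with "image" (480x640x3 uint8, blue, green, red), "vertical_fov" (degrees; the focal length in pixels is half the picture's height over the tangent of half this angle, whatever the lens; pixels are square), "cx", "cy" (the principal point, pixels), "k1" (the pictures are not rectified: a ray, as slopes to the right and down, at radius r is drawn at 1 + k1 r^2 times it, then the intrinsics apply), "rvec" (rotation vector, rad) and "tvec" (3), from world to camera coordinates, as OpenCV has them. Camera axes: x right, y down, z forward; pixel columns grow to the right and rows downward; lengths in mm; the calibration is good to about 2 mm. A picture is of the moment at which its call begins. There is no depth.
- r.hand_in(): hands the job in, once; it reports no verdict.
The state is a dict: "time": time; "joint_pos": joint angles; "qd": joint speeds; "joint_efforts": joint torques, N m; "tool_pos": TCP position; "tcp_rot": TCP orientation; "ft_force": force on the tool from outside, world axes, zero at the start; "wrist_torque": the same for the moment, N m; "finger_gap": finger opening in mm.
Only numpy, scipy, OpenCV 4.12 (cv2) and the standard library are available. Lean on these libraries where they do the work, as an engineer would, in place of code of your own. Each camera call takes 0.05 s, during which the arm holds its last target.

### The job

Load the oblong acrylic block into the tilted nest: lay it flat on the sloping plate (no dropping), long sides parallel to the side stop, and let go well up the slope and well clear of the stop, so that it slides down by itself and comes to rest on the bottom ledge. Then push it along the ledge until it meets the side stop's black pad, keep a steady push of about 10 N on it for half a second, never more than 25 N, and take the hand away, leaving the block in the corner flush on the ledge and touching the pad. Leave the other pieces where they are.

Things in the scene. Friction and masses are not known exactly. Their poses are not given: they have to be found in the camera images.
- plate: Grey slippery sloping plate (friction about 0.22) on a dark stand, fixed. Origin: inner corner on its face, where the inner faces of side rail and ledge meet. x: along the ledge, away from the rail (face spans -15 to 190 mm); y: up the slope (-15 to 185 mm); z: out of the face. Tilted about 24 deg down to the ledge, 6 deg down to the rail: a block slides to the ledge, but not along it.
- side_rail: Aluminium rail fixed on the plate, plate's origin and axes; inner face x = 0, y 0 to 125 mm, 20 mm high. It carries the side stop: a black pad (y 9 to 71 mm, 18 mm high) on rods. The pad's face is set anywhere from x = 12 to 32 mm; the setting is not measured: find it by touch. The pad gives on a damped spring, about 2 N per mm, at most 10 mm, and eases the block back out as you let go.
- ledge: Rigid aluminium bar fixed along the plate's bottom edge; same origin and axes as the plate. Its inner face is the plane y = 0, from x = -15 to 175 mm; 15 mm thick, 18 mm high above the plate.
- block_center (a point): Centre of the workpiece, a frosted clear acrylic rectangular block lying flat on the table, 56 mm (its x) by 80 mm (its y) by 30 mm high (its z), about 0.16 kg; the only flat oblong block.
- block: The same block; origin at the centre of its underside, same axes. Grip it across its 56 mm. Home, its centre is at y 40, z 15 mm in the plate's frame, x 28 mm more than the pad's face, its y along the plate's y.
- cube_center (a point): Bystander: centre of an acrylic cube of 45 mm.
- disc_center (a point): Bystander: centre of an acrylic disc lying flat, 60 mm across, 25 mm high.
- column_center (a point): Bystander: centre of an upright acrylic column 50 x 50 mm, 190 mm high.
- brush: Bystander: a bench brush lying on the table.
There are look-alikes about, which are no part of the job. What is shaped like the block but yellow is not meant.

How it is judged:
By the outcome, as a careful person would: the job done as asked, in the order asked, and still so for the second after the job is handed in, with the robot touching nothing.
It also fails if it takes over 61 s, if anything falls off the work surface, if the arm or the gripper's body presses on something with over 40 N, if the wrist force passes 120 N, or if a joint passes its speed limit or range.

## Working session

There is one attempt and no reset: what is moved stays moved. The work goes in short steps, Python scripts to look and compute and a tool call to move; the robot and the scene stay as the last step left them, time stands still between calls to the robot, and variables do not carry over. Pictures are saved under pics/ and viewed, and the job is handed in when it is done.

Besides the shell and the picture viewer there is one more tool, called after "Emit:" as a command line: name --argument value ..., lists and objects as JSON in quotes. carry_out: Moves the arm, as the interface text tells. Its arguments: {"type":"object","properties":{"increments":{"type":"array"},"newtons":{"type":"number"}},"required":["increments"]}

```bash
ls; mkdir -p pics; cat > h.py <<'E'
import numpy as np, cv2, pickle
from bench import r
E
python3 - <<'E'
from h import *
print(r.sense())
d={}
for n in ("side","top","wrist"):
    s=r.snapshot(n); d[n]=s
    cv2.imwrite(f"pics/{n}0.png",s["image"]); print(n,{k:v for k,v in s.items() if k!="image"})
pickle.dump(d,open("d0.pkl","wb"))
E
```

```text
pics
{'time': 0.0, 'joint_pos': array([ 7.22282201e+01,  7.51594583e+00,  8.53299184e+01, -4.72465788e-04,
        8.72618424e+01, -4.89392643e+00]), 'qd': array([ 0.03905272,  0.02600103,  0.06006417, -0.05827982, -0.03946832,
       -0.00735129]), 'joint_efforts': array([ 1.30258257e-03, -5.69417202e+01, -5.00543261e+01, -1.82362955e-04,
        1.51286193e-02,  8.41163614e-05]), 'tool_pos': array([133.54328097, 584.37809144, 230.22957936]), 'tcp_rot': array([-1.79892646e+02, -8.71842988e-03,  1.67122161e+02]), 'ft_force': array([ 1.09071099, -0.0399553 ,  0.19667394]), 'wrist_torque': array([1.31860569e-05, 3.22969273e-02, 3.02869488e-02]), 'finger_gap': 85.5763727067688}
side {'vertical_fov': 45.082393020537815, 'cx': 326.49235055669044, 'cy': 233.1050722302802, 'k1': -0.15465159214671456, 'rvec': array([ 0.70042168, -2.39121242,  1.43360383]), 'tvec': array([440.25151496, 287.00215479, 604.9834614 ])}
top {'vertical_fov': 44.946975584885934, 'cx': 323.51976898818117, 'cy': 239.13278145906207, 'k1': -0.12392227102531424, 'rvec': array([ 2.12427466, -2.15237696,  0.19149208]), 'tvec': array([-108.29295552,  580.49562423, 1060.83151915])}
wrist {'vertical_fov': 68.89339455320277, 'cx': 315.3071566872665, 'cy': 243.87046196242687, 'k1': 0.012374365746779817, 'rvec': array([-2.24592598, -1.79043141, -0.29094423]), 'tvec': array([-598.7014364 ,  -41.93019382,  380.74087959])}
```

View pics/side0.png

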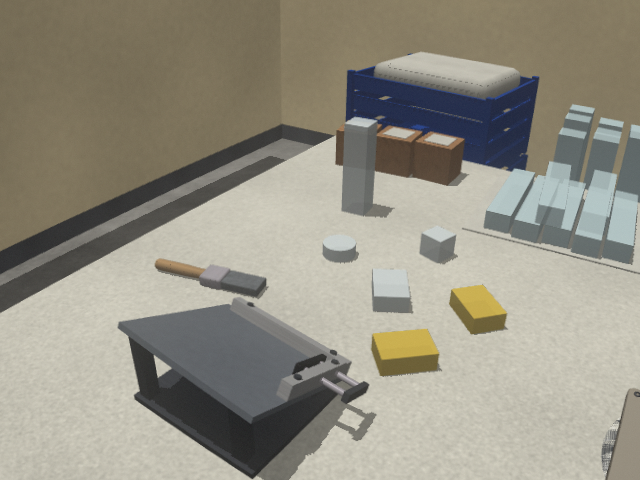

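View pics/top0.png

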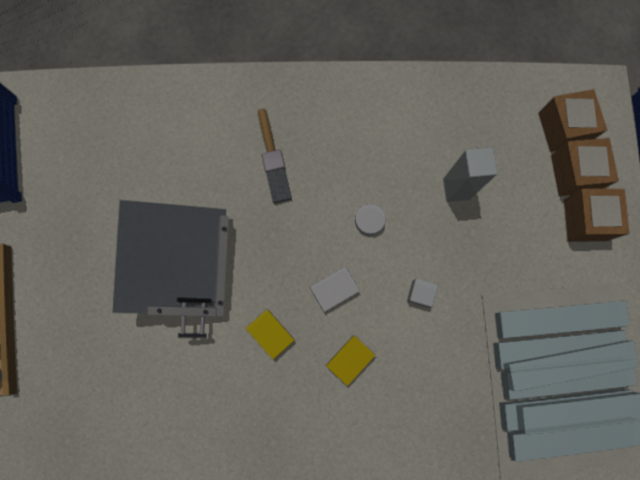

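View pics/wrist0.png

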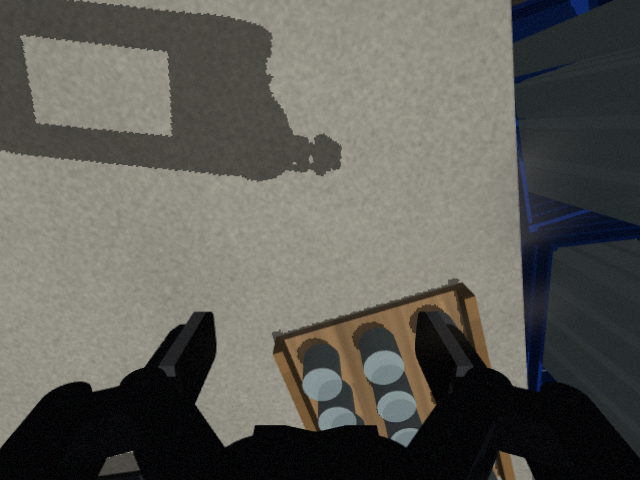

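```bash
cat >> h.py <<'E'
def cam(s):
    f=240/np.tan(np.radians(s["vertical_fov"])/2)
    K=np.array([[f,0,s["cx"]],[0,f,s["cy"]],[0,0,1.]])
    return K,np.array([s["k1"],0,0,0,0.]),np.array(s["rvec"],float),np.array(s["tvec"],float)
def proj(s,P):
    K,D,rv,tv=cam(s); return cv2.projectPoints(np.array(P,float).reshape(-1,1,3),rv,tv,K,D)[0][:,0]
def ray(s,uv,z):
    K,D,rv,tv=cam(s); uv=np.array(uv,float).reshape(-1,1,2)
    n=cv2.undistortPoints(uv,K,D)[:,0]; R=cv2.Rodrigues(rv)[0]; C=-R.T@tv
    d=np.c_[n,np.ones(len(n))]@R; t=(z-C[2])/d[:,2]; return C+d*t[:,None]
E
python3 - <<'E'
from h import *
d=pickle.load(open("d0.pkl","rb"))
def crop(n,x0,y0,x1,y1,k,o):
    im=d[n]["image"][y0:y1,x0:x1]; cv2.imwrite(f"pics/{o}.png",cv2.resize(im,None,fx=k,fy=k,interpolation=cv2.INTER_CUBIC))
crop("top",100,190,240,350,5*.74,"c_top_plate")
crop("top",240,240,400,400,3.7,"c_top_blk")
crop("side",110,290,375,475,3,"c_side_plate")
crop("side",350,220,520,390,3.5,"c_side_blk")
for n in("top","side"):
    print(n,proj(d[n],[[400,0,0],[400,300,0],[700,0,0],[133,585,0]]))
print(ray(d["top"],[[334,290],[370,220],[424,294],[270,334],[350,360]],30))
E
```

```text
top [[265.21425911 334.46460476]
 [114.31357016 335.09731324]
 [265.51497211 185.29249176]
 [-23.42505544 466.99819297]]
side [[399.84649341 363.99843436]
 [269.76826745 526.09237507]
 [231.30100012 295.41586213]
 [339.89869544 600.84423011]]
[[ 482.95077476 -134.8951204    30.        ]
 [ 619.27264556 -207.86475398   30.        ]
 [ 472.5692805  -308.49785705   30.        ]
 [ 400.6104672   -11.81850544   30.        ]
 [ 349.72419691 -163.01788598   30.        ]]
```

View pics/c_top_plate.png

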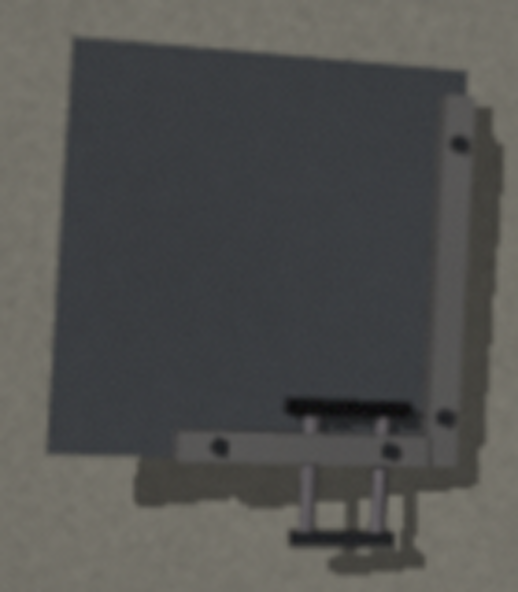

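View pics/c_top_blk.png

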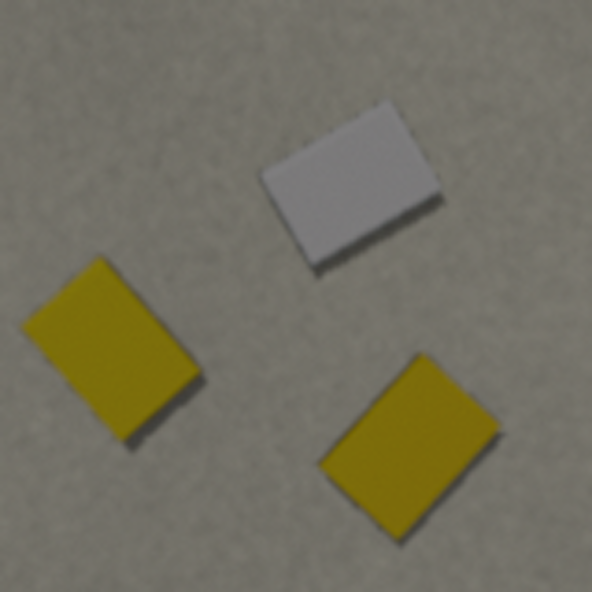

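View pics/c_side_plate.png

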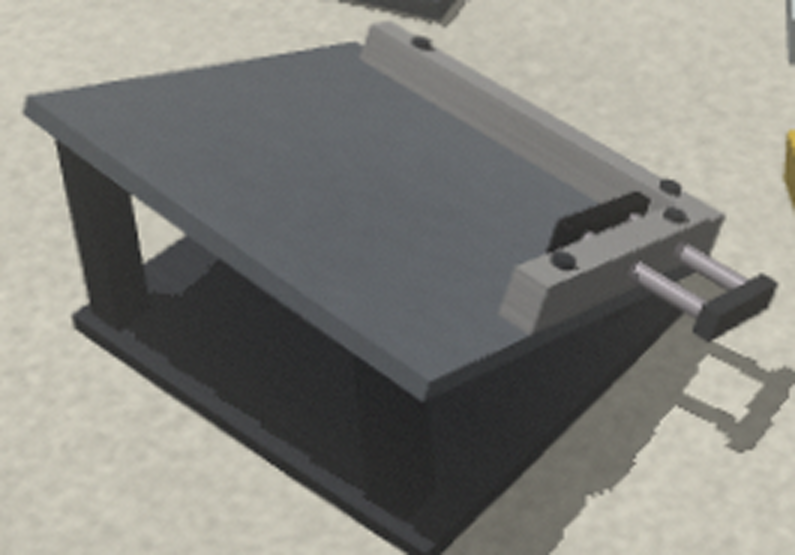

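View pics/c_side_blk.png

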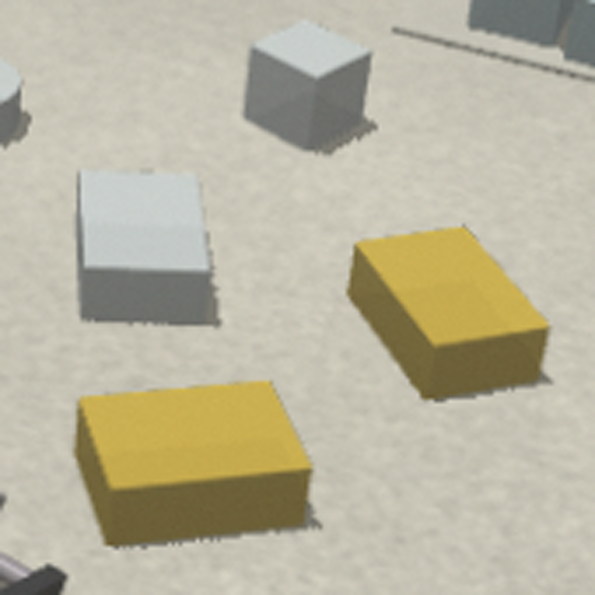

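```bash
cat > fit.py <<'E'
from h import *
from scipy.optimize import least_squares
from scipy.spatial.transform import Rotation as Ro
d=pickle.load(open("d0.pkl","rb"))
def un(l,k,o): return [(P,((x+.5)/k-.5+o[0],(y+.5)/k-.5+o[1])) for P,(x,y) in l]
T=un([((190,185,0),(73,38)),((-15,185,0),(48,453)),((190,-15,0),(466,72)),((175,0,18),(444,95)),((175,-15,18),(473,97)),((0,125,20),(176,433)),((-15,-15,18),(457,466))],3.7,(100,190))
S=un([((190,185,0),(25,97)),((-15,185,0),(427,386)),((0,125,20),(515,265)),((0,125,0),(500,315)),((175,0,18),(362,52-16)),],3,(110,290))
# initial: x axis plate ~ world +x, y ~ world +y
def res(p,full=False):
    R=Ro.from_euler('ZYX',p[3:]).as_matrix(); out=[]
    for n,L in(("top",T),("side",S)):
        Q=np.array([a for a,_ in L],float)@R.T+p[:3]
        out.append(proj(d[n],Q)-np.array([b for _,b in L]))
    o=np.vstack(out); 
    if full: return o
    zx=R[2,0]; zy=R[2,1]
    return np.r_[o.ravel()]
s=least_squares(res,[440,90,60,0,0,.4],loss='soft_l1')
np.set_printoptions(precision=2,suppress=True)
p=s.x; R=Ro.from_euler('ZYX',p[3:]).as_matrix()
print(p[:3],R); print(res(p,True))
print("tilts y",np.degrees(np.arcsin(R[2,1])),"x",np.degrees(np.arcsin(R[2,0])))
TB=un([((0,0),(262,177)),((0,0),(388,103)),((0,0),(441,190)),((0,0),(316,265))],3.7,(240,240))
SB=un([((0,0),(x,y)) for x,y in((80,172),(195,175),(209,270),(82,267))],3.5,(350,220))
for n,L in(("top",TB),("side",SB)):
    c=ray(d[n],[b for _,b in L],30); print(n,c,c.mean(0),np.linalg.norm(np.roll(c,-1,0)-c,axis=1))
    e=np.roll(c,-1,0)-c; print(np.degrees(np.arctan2(e[:,1],e[:,0])))
np.savez("plate.npz",R=R,t=p[:3])
def draw(n,o,segs,crop,k):
    im=cv2.resize(d[n]["image"],None,fx=k,fy=k,interpolation=cv2.INTER_CUBIC)
    for a,b,c in segs:
        q=(proj(d[n],np.array([a,b],float)@R.T+p[:3])+.5)*k
        cv2.line(im,*[tuple(int(v) for v in z) for z in q],c,1)
    x0,y0,x1,y1=[int(v*k) for v in crop]; cv2.imwrite(f"pics/{o}.png",im[y0:y1,x0:x1])
def rect(x0,x1,y0,y1,z,c): 
    q=[(x0,y0,z),(x1,y0,z),(x1,y1,z),(x0,y1,z)]; return [(q[i],q[(i+1)%4],c) for i in range(4)]
segs=rect(-15,190,-15,185,0,(0,255,0))+rect(-15,175,-15,0,18,(0,0,255))+rect(-15,0,0,125,20,(255,0,255))+rect(-15,0,0,125,0,(255,255,0))
draw("top","o_top",segs,(100,190,240,350),3.7); draw("side","o_side",segs,(110,290,375,475),3)
E
python3 fit.py
```

```text
[453.11  98.18  32.77] [[ 0.99  0.01 -0.11]
 [-0.05  0.91 -0.42]
 [ 0.1   0.42  0.9 ]]
[[-0.18 -0.49]
 [-0.39  0.5 ]
 [-0.47 -0.23]
 [ 0.02 -0.21]
 [-0.21 -0.1 ]
 [ 0.66 -0.86]
 [-0.9  -0.09]
 [ 0.63  0.72]
 [ 1.14 -2.17]
 [-0.26  0.9 ]
 [-1.08  0.32]
 [ 1.54 -0.6 ]]
tilts y 25.00792423548017 x 5.541465226676861
top [[ 488.41  -89.7    30.  ]
 [ 526.26 -155.93   30.  ]
 [ 480.38 -182.6    30.  ]
 [ 442.49 -117.1    30.  ]] [ 484.38 -136.33   30.  ] [76.28 53.07 75.67 53.47]
[ -60.25 -149.82  120.05   30.82]
side [[ 527.67 -155.24   30.  ]
 [ 481.07 -182.93   30.  ]
 [ 442.23 -114.88   30.  ]
 [ 489.99  -86.36   30.  ]] [ 485.24 -134.85   30.  ] [54.21 78.35 55.62 78.5 ]
[-149.27  119.71   30.84  -61.32]
```

View pics/o_top.png

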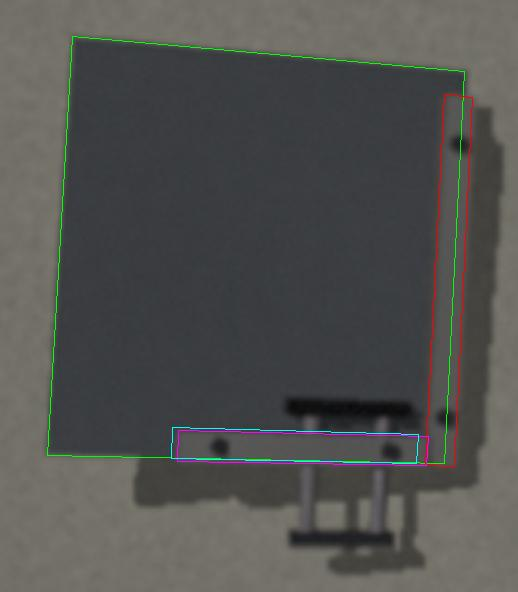

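View pics/o_side.png

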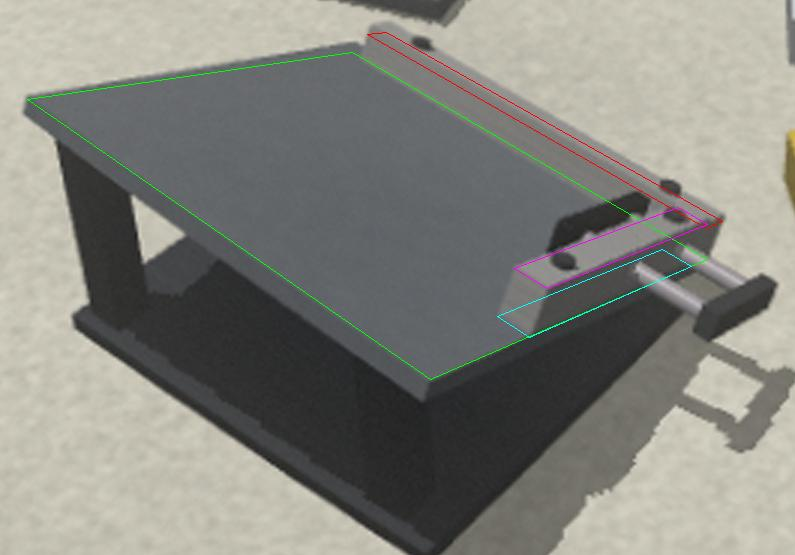

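```bash
sed -i 's/^S=un.*/S=un([((190,185,0),(25,97)),((-15,185,0),(427,388)),((0,125,20),(515,265)),((0,125,0),(500,315)),((175,0,18),(369,27)),((175,-15,18),(388,22)),((-15,-15,18),(722,217)),((-15,125,0),(534,333)),((-15,125,20),(548,290))],3,(110,290))/; s/return np.r_\[o.ravel()\]/return np.r_[o.ravel(),(np.degrees(np.arcsin(zy))-24)*1,(np.degrees(np.arcsin(zx))-6)*1]/' fit.py; python3 fit.py
```

```text
[452.71  97.09  35.28] [[ 0.99  0.01 -0.12]
 [-0.06  0.91 -0.4 ]
 [ 0.11  0.41  0.91]]
[[-0.39 -0.31]
 [-0.46  0.72]
 [-0.03 -0.44]
 [ 0.21 -0.3 ]
 [ 0.06 -0.21]
 [ 0.43 -0.57]
 [-0.69  0.14]
 [ 0.79  0.23]
 [ 1.2  -1.77]
 [ 0.    0.94]
 [-0.76  0.21]
 [-0.07 -0.31]
 [ 0.2   0.31]
 [ 0.65 -0.39]
 [-1.2   1.24]
 [ 0.06 -0.46]]
tilts y 23.892661370455503 x 6.070288426268711
top [[ 488.41  -89.7    30.  ]
 [ 526.26 -155.93   30.  ]
 [ 480.38 -182.6    30.  ]
 [ 442.49 -117.1    30.  ]] [ 484.38 -136.33   30.  ] [76.28 53.07 75.67 53.47]
[ -60.25 -149.82  120.05   30.82]
side [[ 527.67 -155.24   30.  ]
 [ 481.07 -182.93   30.  ]
 [ 442.23 -114.88   30.  ]
 [ 489.99  -86.36   30.  ]] [ 485.24 -134.85   30.  ] [54.21 78.35 55.62 78.5 ]
[-149.27  119.71   30.84  -61.32]
```

View pics/o_side.png

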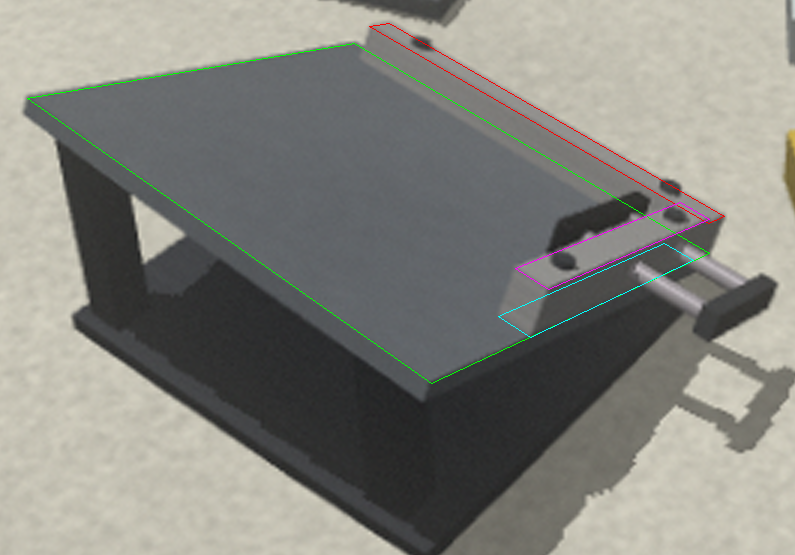

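View pics/o_top.png

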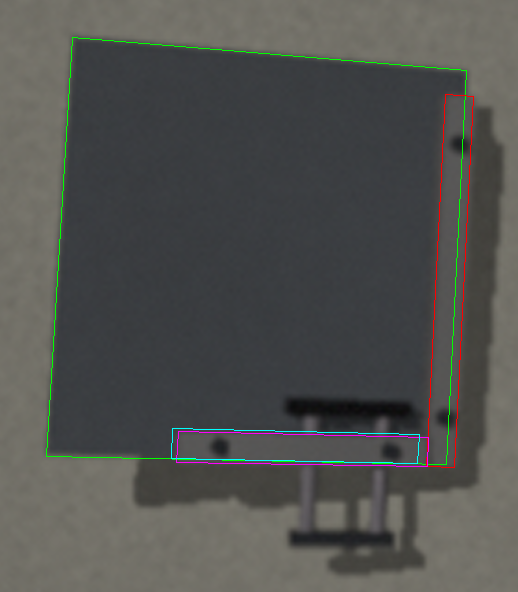

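```bash
cat >> h.py <<'E'
from scipy.spatial.transform import Rotation as Ro
np.set_printoptions(precision=3,suppress=True)
def pose():
    s=r.sense(); return np.array(s["tool_pos"]),Ro.from_euler('xyz',s["tcp_rot"],degrees=True),s
def plan(pt,Rt=None):
    p,R,s=pose(); print("t",round(s["time"],2),"p",p,"rpy",s["tcp_rot"],"F",s["ft_force"],"gap",round(s["finger_gap"],1))
    print("shift mm tool",R.inv().apply(np.array(pt)-p))
    if Rt is not None:
        v=(R.inv()*Rt).as_rotvec(); print("rotvec",v,"deg",np.degrees(np.linalg.norm(v)))
Z=np.load("plate.npz") if __import__("os").path.exists("plate.npz") else None
PR,PT=(Z["R"],Z["t"])
def W(q): return PR@np.array(q,float)+PT
def L(p): return PR.T@(np.array(p)-PT)
RP=Ro.from_matrix(np.c_[PR[:,1],PR[:,0],-PR[:,2]])
RD=lambda psi: Ro.from_euler('xyz',[180,0,psi],degrees=True)
E
python3 - <<'E'
from h import *
plan([476,-120,130],RD(120.3))
print(RP.as_euler('xyz',degrees=True))
E
```

```text
t 0.15 p [133.597 584.485 230.448] rpy [-179.915   -0.006  167.122] F [-0.72  -0.624 -0.141] gap 85.4
shift mm tool [-490.812 -610.303  101.304]
rotvec [-0.001  0.001  0.817] deg 46.82231076162632
[173.358 -23.893  89.519]
```

Emit:
carry_out --increments '[[[-0.03,-0.037,0],[0,0,0],0],[[-0.03,-0.037,0],[0,0,0],0],[[-0.03,-0.037,0],[0,0,0],0],[[-0.03,-0.037,0],[0,0,0],0],[[-0.03,-0.037,0],[0,0,0],0],[[-0.03,-0.037,0],[0,0,0],0],[[-0.03,-0.037,0],[0,0,0],0],[[-0.03,-0.037,0],[0,0,0],0],[[-0.03,-0.037,0],[0,0,0],0],[[-0.03,-0.037,0],[0,0,0],0],[[-0.03,-0.037,0],[0,0,0],0],[[-0.03,-0.037,0],[0,0,0],0]]'

```text
time: 1.35
tool_pos: [389.9, 55.9, 226.7]
tcp_rot: [-179.6, 0.0, 167.8]
ft_force: [1.6, 0.7, 0.2]
finger_gap: 85.3
```

```bash
python3 - <<'E'
from h import *
plan([476,-120,130],RD(120.3))
E
```

```text
t 1.35 p [389.895  55.934 226.74 ] rpy [-179.605    0.043  167.774] F [1.578 0.749 0.225] gap 85.3
shift mm tool [-121.337 -153.038   97.889]
rotvec [-0.006  0.004  0.829] deg 47.47542681634762
```

Emit:
carry_out --increments '[[[-0.03,-0.038,0.015],[0,0,0],0],[[-0.03,-0.038,0.02],[0,0,0],0],[[-0.03,-0.038,0.02],[0,0,0],0],[[-0.03,-0.038,0.02],[0,0,0],0],[[0,0,0],[0,0,0.138],0],[[0,0,0],[0,0,0.138],0],[[0,0,0],[0,0,0.138],0],[[0,0,0],[0,0,0.138],0],[[0,0,0],[0,0,0.138],0],[[0,0,0],[0,0,0.138],0]]'

```text
time: 2.35
tool_pos: [469.3, -120.0, 152.0]
tcp_rot: [-179.6, 0.1, 118.1]
ft_force: [-0.4, 0.0, 0.9]
finger_gap: 85.7
```

```bash
python3 - <<'E'
from h import *
plan([476,-120,130],RD(120.3))
s=r.snapshot("wrist"); cv2.imwrite("pics/w1.png",s["image"])
# predicted corners of block
a=np.radians(120.3); ly=np.array([np.cos(a),np.sin(a),0]); lx=np.array([np.sin(a),-np.cos(a),0])
c=np.array([485,-135.5,30])
print(proj(s,[c+i*28*lx+j*40*ly for i,j in((-1,-1),(1,-1),(1,1),(-1,1))]))
pickle.dump(s,open("w1.pkl","wb"))
E
```

```text
t 2.35 p [ 469.316 -120.028  152.012] rpy [-179.627    0.1    118.092] F [-0.402  0.029  0.903] gap 85.7
shift mm tool [-3.084  6.053 21.979]
rotvec [-0.007  0.002 -0.039] deg 2.2417483145546115
[[292.55  304.324]
 [358.686 302.248]
 [358.769 209.687]
 [286.399 212.327]]
```

View pics/w1.png

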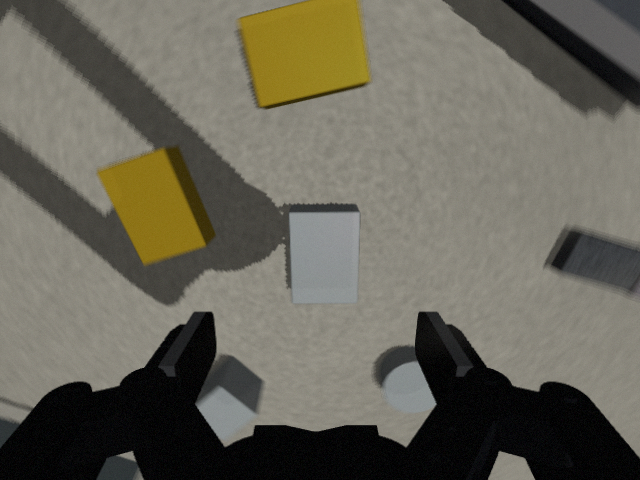

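```bash
python3 - <<'E'
from h import *
s=pickle.load(open("w1.pkl","rb"))
im=s["image"][190:320,270:380]; cv2.imwrite("pics/w1c.png",cv2.resize(im,None,fx=4.5,fy=4.5,interpolation=cv2.INTER_CUBIC))
c=ray(s,[[290,211],[359,210.5],[357,303],[293,303]],30); e=np.roll(c,-1,0)-c
print(c,c.mean(0),np.linalg.norm(e,axis=1),np.degrees(np.arctan2(e[:,1],e[:,0])))
E
```

```text
[[ 442.631 -112.833   30.   ]
 [ 489.476  -87.307   30.   ]
 [ 528.461 -157.199   30.   ]
 [ 480.773 -182.861   30.   ]] [ 485.335 -135.05    30.   ] [53.347 80.029 54.154 79.742] [  28.586  -60.847 -151.714  118.576]
```

View pics/w1c.png

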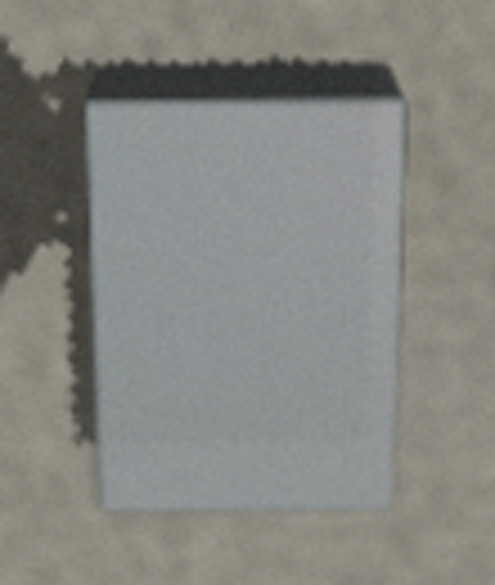

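Emit:
carry_out --increments '[[[-0.003,0.006,0.02],[-0.006,0.002,-0.026],0],[[0,0,0.03],[0,0,0],0],[[0,0,0.03],[0,0,0],0],[[0,0,0.02],[0,0,0],0],[[0,0,0.01],[0,0,0],0]]'

```text
time: 2.9
tool_pos: [478.2, -120.7, 40.9]
tcp_rot: [179.8, 0.2, 119.9]
ft_force: [0.5, -0.1, -1.6]
finger_gap: 85.2
```

```bash
python3 - <<'E'
from h import *
plan([476,-119.7,3],RD(119.6))
E
```

```text
t 2.9 p [ 478.233 -120.687   40.887] rpy [179.804   0.23  119.894] F [ 0.468 -0.111 -1.559] gap 85.2
shift mm tool [ 2.121 -1.574 37.874]
rotvec [0.003 0.004 0.005] deg 0.4222213388782173
```

Emit:
carry_out --increments '[[[0.002,-0.002,0.015],[0.003,0.003,0.004],0],[[0,0,0.01],[0,0,0],0],[[0,0,0.007],[0,0,0],0],[[0,0,0.003],[0,0,0],0],[[0,0,0],[0,0,0],0]]'

```text
time: 3.4
tool_pos: [475.4, -119.9, 3.4]
tcp_rot: [-180.0, 0.0, 119.9]
ft_force: [-0.3, -0.6, 0.4]
finger_gap: 85.7
```

```bash
python3 - <<'E'
from h import *
plan([476,-119.7,3],RD(119.6))
E
```

```text
t 3.4 p [ 475.416 -119.903    3.414] rpy [-179.99     0.021  119.879] F [-0.318 -0.611  0.367] gap 85.7
shift mm tool [-0.115  0.608  0.414]
rotvec [-0.     0.     0.005] deg 0.2796999846316714
```

Emit:
carry_out --increments '[[[0,0,0],[0,0,0],1],[[0,0,0],[0,0,0],1],[[0,0,0],[0,0,0],1],[[0,0,0],[0,0,0],1],[[0,0,0],[0,0,0],1],[[0,0,0],[0,0,0],1]]' --newtons 40

```text
time: 4.0
tool_pos: [477.1, -120.5, 5.6]
tcp_rot: [179.9, 0.2, 119.9]
ft_force: [-1.0, 1.1, -2.5]
finger_gap: 55.2
```

Emit:
carry_out --increments '[[[0,0,-0.01],[0,0,0],1],[[0,0,-0.025],[0,0,0],1],[[0,0,-0.04],[0,0,0],1],[[0,0,-0.045],[0,0,0],1],[[0,0,-0.045],[0,0,0],1],[[0,0,-0.045],[0,0,0],1],[[0,0,0],[0,0,0],1]]'

```text
time: 4.7
tool_pos: [473.5, -119.1, 225.2]
tcp_rot: [-179.9, -0.1, 119.9]
ft_force: [1.2, -0.9, -1.4]
finger_gap: 55.5
```

```bash
python3 - <<'E'
from h import *
plan(W([120,127.5,70]),RP)
print(W([120,127.5,70]))
E
```

```text
t 4.7 p [ 473.499 -119.087  225.154] rpy [-179.938   -0.052  119.888] F [ 1.234 -0.865 -1.373] gap 55.5
shift mm tool [212.997 227.478  61.917]
rotvec [-0.223  0.376  0.546] deg 40.070227129241886
[564.498 178.95  163.182]
```

Emit:
carry_out --increments '[[[0.02,0.022,0],[0,0,0],1],[[0.03,0.032,0],[0,0,0],1],[[0.03,0.032,0],[0,0,0],1],[[0.03,0.032,0],[0,0,0],1],[[0.03,0.032,0],[0,0,0],1],[[0.03,0.032,0],[0,0,0],1],[[0.03,0.032,0],[0,0,0],1],[[0.013,0.014,0],[0,0,0],1]]'

```text
time: 5.5
tool_pos: [567.8, 186.5, 228.4]
tcp_rot: [179.9, 0.3, 119.4]
ft_force: [-0.3, -0.6, -1.3]
finger_gap: 55.3
```

Emit:
carry_out --increments '[[[0,0,0],[-0.045,0.075,0.109],1],[[0,0,0],[-0.045,0.075,0.109],1],[[0,0,0],[-0.045,0.075,0.109],1],[[0,0,0],[-0.045,0.075,0.109],1],[[0,0,0],[-0.045,0.075,0.109],1],[[0,0,0],[0,0,0],1]]'

```text
time: 6.1
tool_pos: [565.4, 193.1, 225.3]
tcp_rot: [173.3, -24.6, 88.5]
ft_force: [-0.7, -0.9, -1.7]
finger_gap: 55.1
```

```bash
python3 - <<'E'
from h import *
plan(W([120,127.5,70]),RP)
plan(W([120,127.5,20]),RP)
d={}
for n in("side","top"):
    s=r.snapshot(n); d[n]=s
    cv2.imwrite(f"pics/{n}1.png",s["image"])
E
```

```text
t 6.1 p [565.425 193.137 225.342] rpy [173.324 -24.569  88.476] F [-0.742 -0.863 -1.743] gap 55.1
shift mm tool [-38.766  -6.431  50.218]
rotvec [ 0.008 -0.01  -0.018] deg 1.255574828962011
t 6.1 p [565.425 193.137 225.342] rpy [173.324 -24.569  88.476] F [-0.742 -0.863 -1.743] gap 55.1
shift mm tool [-39.26   -6.83  100.214]
rotvec [ 0.008 -0.01  -0.018] deg 1.255574828962011
```

View pics/side1.png

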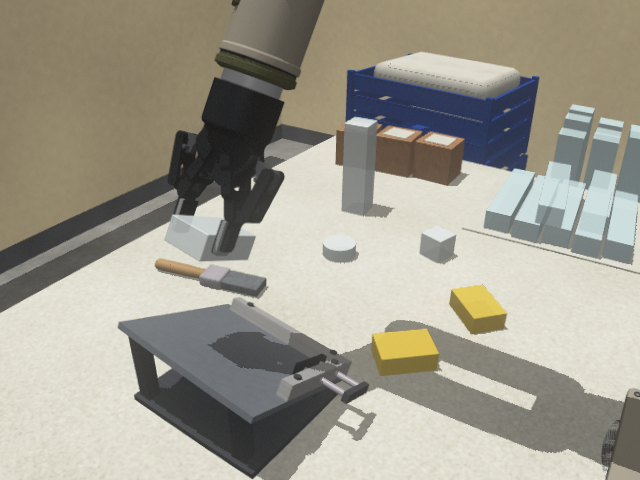

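Emit:
carry_out --increments '[[[-0.015,-0.003,0.015],[0.008,-0.01,-0.018],1],[[-0.012,-0.002,0.02],[0,0,0],1],[[-0.012,-0.002,0.02],[0,0,0],1],[[0,0,0.02],[0,0,0],1],[[0,0,0.01],[0,0,0],1],[[0,0,0],[0,0,0],1]]'

```text
time: 6.8
tool_pos: [573.0, 195.3, 135.0]
tcp_rot: [172.6, -22.9, 91.5]
ft_force: [0.1, -0.6, -1.3]
finger_gap: 54.9
```

```bash
python3 - <<'E'
from h import *
plan(W([120,127.5,10]),RP)
d={}
for n in("side","top"):
    s=r.snapshot(n); d[n]=s
    b=(130,190,345,390) if n=="side" else (70,160,260,340)
    cv2.imwrite(f"pics/{n}2.png",cv2.resize(s["image"][b[1]:b[3],b[0]:b[2]],None,fx=2.8,fy=2.8,interpolation=cv2.INTER_CUBIC))
E
```

```text
t 6.8 p [573.033 195.28  134.996] rpy [172.585 -22.95   91.513] F [ 0.082 -0.583 -1.329] gap 54.9
shift mm tool [-3.089 -4.695 26.876]
rotvec [-0.     0.012  0.034] deg 2.058827592984836
```

View pics/side2.png

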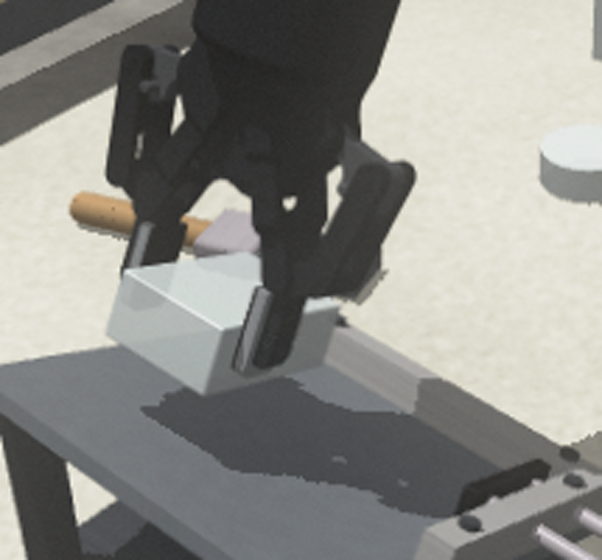

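View pics/top2.png

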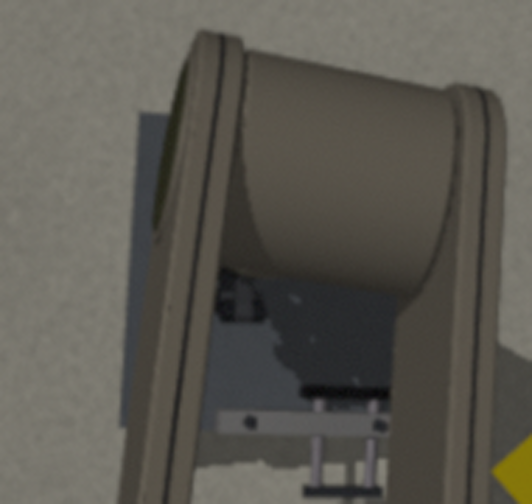

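Emit:
carry_out --increments '[[[-0.003,-0.004,0.01],[0,0.01,0.03],1],[[0,0,0.005],[0,0,0],1],[[0,0,0],[0,0,0],1]]'

```text
time: 7.2
tool_pos: [573.6, 198.4, 123.5]
tcp_rot: [172.9, -23.8, 89.7]
ft_force: [0.0, 0.5, -1.6]
finger_gap: 55.8
```

```bash
python3 - <<'E'
from h import *
plan(W([120,127.5,10]),RP)
E
```

```text
t 7.2 p [573.624 198.359 123.527] rpy [172.893 -23.807  89.745] F [ 0.012  0.526 -1.585] gap 55.8
shift mm tool [-1.723 -3.901 15.088]
rotvec [0.007 0.001 0.004] deg 0.4356596191972405
```

Emit:
carry_out --increments '[[[0,0,0],[0,0,0],1]]'

```text
time: 7.3
tool_pos: [573.6, 198.3, 123.6]
tcp_rot: [172.9, -23.8, 89.7]
ft_force: [0.2, -0.6, -1.5]
finger_gap: 55.3
```

```bash
python3 - <<'E'
from h import *
plan(W([120,127.5,10]),RP)
E
```

```text
t 7.3 p [573.616 198.263 123.604] rpy [172.89  -23.805  89.742] F [ 0.192 -0.595 -1.45 ] gap 55.3
shift mm tool [-1.667 -3.908 15.197]
rotvec [0.007 0.001 0.004] deg 0.438406212122387
```

Emit:
carry_out --increments '[[[-0.002,-0.004,0.006],[0.007,0.001,0.004],1],[[0,0,0.004],[0,0,0],1],[[0,0,0.002],[0,0,0],1],[[0,0,0],[0,0,0],1]]'

```text
time: 7.7
tool_pos: [571.2, 201.4, 111.0]
tcp_rot: [173.4, -23.9, 89.5]
ft_force: [-1.1, 0.5, -0.9]
finger_gap: 55.3
```

```bash
python3 - <<'E'
from h import *
plan(W([120,127.5,4]),RP)
E
```

```text
t 7.7 p [571.224 201.369 111.003] rpy [173.372 -23.89   89.485] F [-1.063  0.501 -0.905] gap 55.3
shift mm tool [0.586 0.077 8.815]
rotvec [-0.     0.    -0.001] deg 0.031064951780703214
```

Aligned to 0.03°. Lower in small steps with force checks.

Emit:
carry_out --increments '[[[0,0,0.003],[0,0,0],1],[[0,0,0.002],[0,0,0],1],[[0,0,0],[0,0,0],1]]'

```text
time: 8.0
tool_pos: [572.0, 203.6, 106.2]
tcp_rot: [173.4, -23.9, 89.5]
ft_force: [0.2, 0.9, -1.2]
finger_gap: 55.2
```

Emit:
carry_out --increments '[[[0,0,0.001],[0,0,0],1],[[0,0,0.001],[0,0,0],1]]'

```text
time: 8.2
tool_pos: [572.4, 204.4, 104.5]
tcp_rot: [173.3, -23.9, 89.5]
ft_force: [-9.0, -6.5, 10.7]
finger_gap: 55.4
```

```bash
python3 - <<'E'
from h import *
plan(W([120,127.5,4]),RP)
s=r.snapshot("side")
cv2.imwrite("pics/side3.png",cv2.resize(s["image"][200:340,130:330],None,fx=4,fy=4,interpolation=cv2.INTER_CUBIC))
E
```

```text
t 8.2 p [572.375 204.425 104.533] rpy [173.343 -23.889  89.507] F [-9.001 -6.458 10.697] gap 55.4
shift mm tool [ 0.403 -0.213  1.576]
rotvec [ 0.  0. -0.] deg 0.02314378381482811
```

View pics/side3.png

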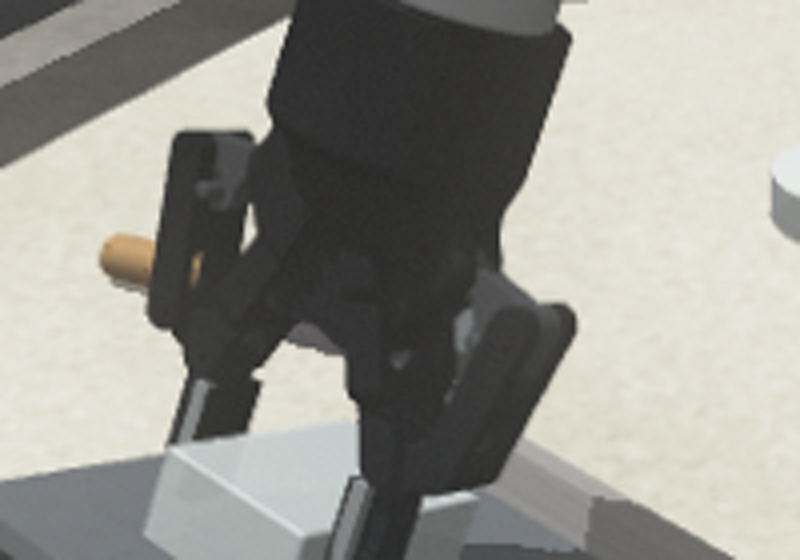

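Emit:
carry_out --increments '[[[0,0,0],[0,0,0],1],[[0,0,0],[0,0,0],1]]'

```text
time: 8.45
tool_pos: [572.7, 204.4, 104.8]
tcp_rot: [173.3, -23.9, 89.5]
ft_force: [0.3, -0.2, -1.9]
finger_gap: 55.0
```

```bash
python3 - <<'E'
from h import *
plan(W([120,127.5,4]),RP)
s=r.sense();print(PR.T@s["ft_force"],s["wrist_torque"],L(s["tool_pos"]))
for n,b in(("side",(130,220,380,400)),("wrist",(0,0,640,480))):
    q=r.snapshot(n); k=3 if n=="side" else 1
    cv2.imwrite(f"pics/{n}4.png",cv2.resize(q["image"][b[1]:b[3],b[0]:b[2]],None,fx=k,fy=k,interpolation=cv2.INTER_CUBIC))
E
```

```text
t 8.45 p [572.687 204.353 104.83 ] rpy [173.3   -23.882  89.52 ] F [ 0.26  -0.167 -1.87 ] gap 55.0
shift mm tool [ 0.346 -0.56   1.837]
rotvec [0.001 0.    0.   ] deg 0.05921876977626009
[ 0.07  -0.908 -1.662] [-0.32   0.091 -0.043] [120.558 127.154   5.837]
```

View pics/side4.png

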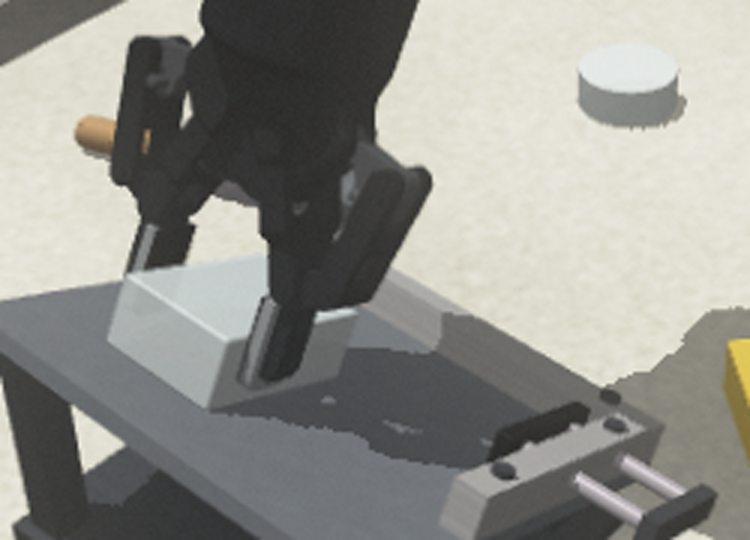

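View pics/wrist4.png

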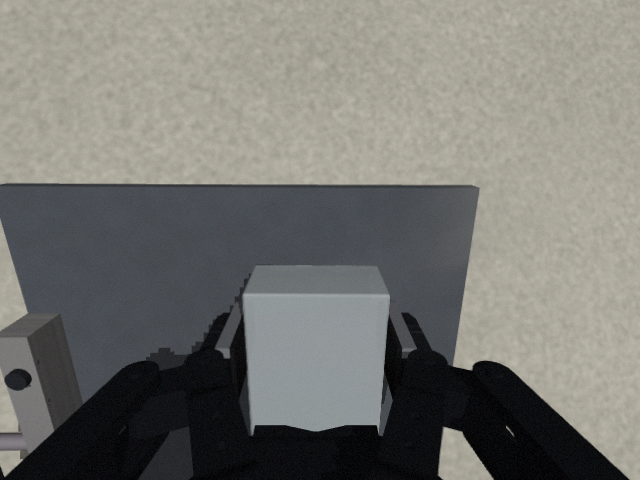

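Emit:
carry_out --increments '[[[0,0,0.0005],[0,0,0],1]]'

```text
time: 8.65
tool_pos: [572.8, 204.5, 104.6]
tcp_rot: [173.3, -23.9, 89.5]
ft_force: [-4.0, -2.9, 5.2]
finger_gap: 55.2
```

```bash
python3 - <<'E'
from h import *
s=r.sense();print(PR.T@s["ft_force"],s["wrist_torque"],L(s["tool_pos"]))
E
```

```text
[-3.261 -0.537  6.395] [-0.514  0.632  0.108] [120.614 127.215   5.601]
```

Emit:
carry_out --increments '[[[0,0,0],[0,0,0],0],[[0,0,0],[0,0,0],0],[[0,0,0],[0,0,0],0],[[0,0,0],[0,0,0],0],[[0,0,0],[0,0,0],0],[[0,0,0],[0,0,0],0]]'

```text
time: 9.25
tool_pos: [573.7, 204.8, 105.6]
tcp_rot: [173.2, -23.9, 89.6]
ft_force: [0.5, -0.1, 0.4]
finger_gap: 85.7
```

```bash
python3 - <<'E'
from h import *
s=r.sense();print(PR.T@s["ft_force"],s["finger_gap"],L(s["tool_pos"]))
for n,b in(("side",(130,220,380,400)),("wrist",(0,0,640,480))):
    q=r.snapshot(n); k=3 if n=="side" else 1
    cv2.imwrite(f"pics/{n}5.png",cv2.resize(q["image"][b[1]:b[3],b[0]:b[2]],None,fx=k,fy=k,interpolation=cv2.INTER_CUBIC))
E
```

```text
[0.513 0.058 0.318] 85.71921211207317 [121.618 127.888   6.231]
```

View pics/side5.png

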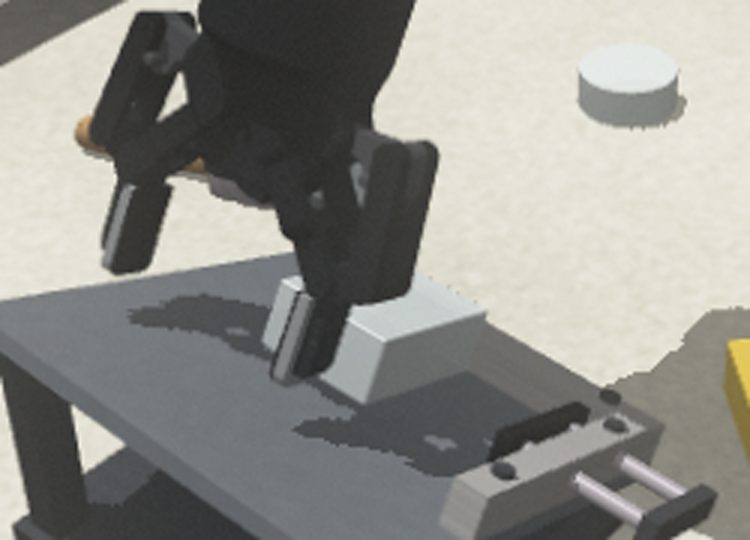

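Emit:
carry_out --increments '[[[0,0,-0.02],[0,0,0],0],[[0,0,-0.04],[0,0,0],1],[[0,0,-0.03],[0,0,0],1],[[0.0,0.02,0],[0,0,0],1],[[0,0.02,0],[0,0,0],1],[[0,0,0],[0,0,0],1]]'

```text
time: 9.95
tool_pos: [602.2, 165.0, 194.6]
tcp_rot: [173.2, -23.9, 89.6]
ft_force: [-0.7, 0.7, 0.7]
finger_gap: 12.3
```

```bash
python3 - <<'E'
from h import *
plan(W([165,38,80]),RP)
s=r.sense();print(PR.T@s["ft_force"],s["finger_gap"],L(s["tool_pos"]))
d={}
for n,b,k in(("side",(110,270,375,455),3),("wrist",(0,0,640,480),1),("top",(100,190,240,350),3.7)):
    q=r.snapshot(n); d[n]=q
    cv2.imwrite(f"pics/{n}6.png",cv2.resize(q["image"][b[1]:b[3],b[0]:b[2]],None,fx=k,fy=k,interpolation=cv2.INTER_CUBIC))
pickle.dump(d,open("d6.pkl","wb"))
E
```

```text
t 9.95 p [602.167 165.019 194.629] rpy [173.216 -23.885  89.572] F [-0.685  0.73   0.676] gap 12.3
shift mm tool [-89.792   3.387  19.675]
rotvec [0.002 0.    0.001] deg 0.1300072527623677
[-0.649  0.936  0.403] 12.258946602871516 [161.494 127.789  99.666]
```

View pics/side6.png

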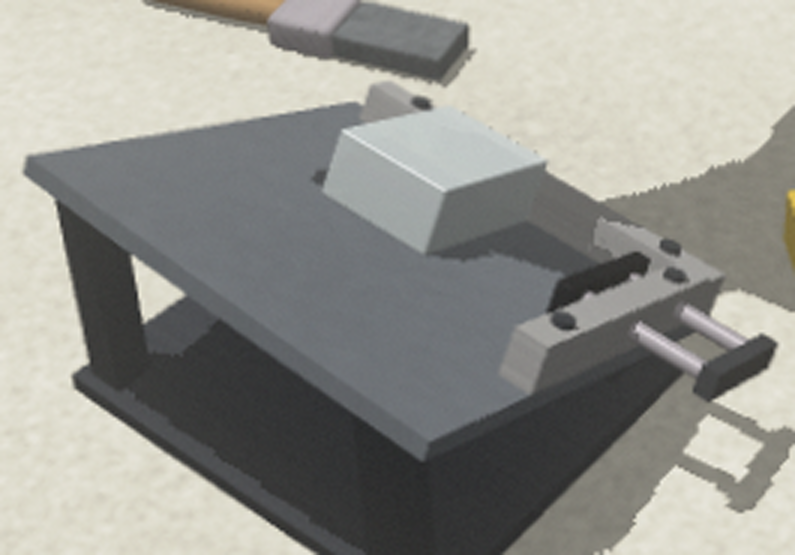

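View pics/wrist6.png

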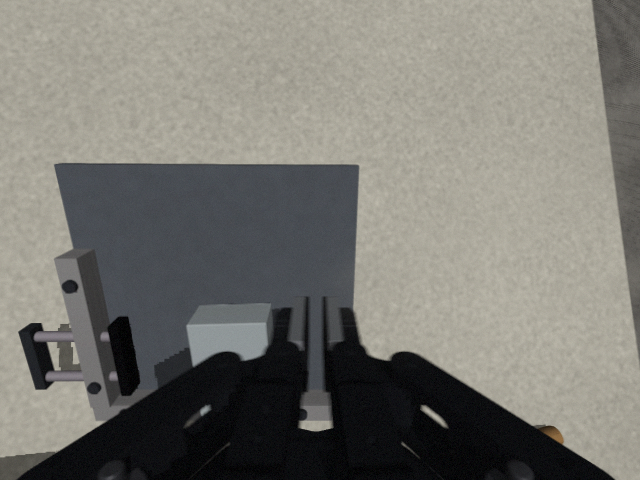

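View pics/top6.png

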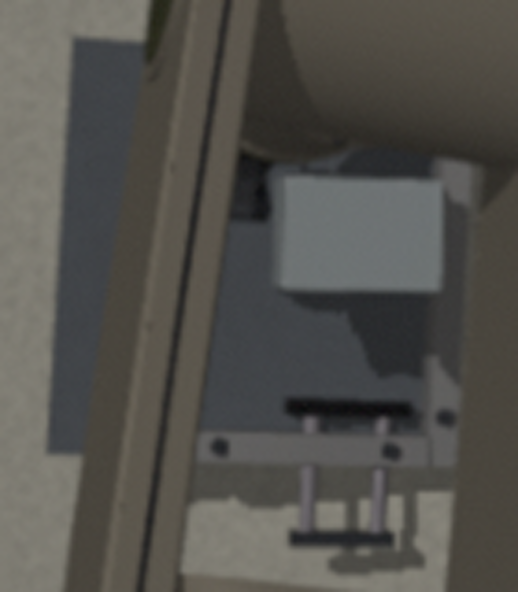

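```bash
cat >> h.py <<'E'
def rayp(s,uv,zp):
    K,D,rv,tv=cam(s); n=cv2.undistortPoints(np.array(uv,float).reshape(-1,1,2),K,D)[:,0]
    R=cv2.Rodrigues(rv)[0]; C=L(-R.T@tv); dd=np.c_[n,np.ones(len(n))]@R@PR
    return C+dd*((zp-C[2])/dd[:,2])[:,None]
def cc(l,k,o): return [((x+.5)/k-.5+o[0],(y+.5)/k-.5+o[1]) for x,y in l]
E
python3 - <<'E'
from h import *
d=pickle.load(open("d6.pkl","rb"))
print(rayp(d["top"],cc([(285,178),(442,180),(440,291),(278,290)],3.7,(100,190)),30))
print(rayp(d["side"],cc([(345,130),(443,190),(547,160),(445,108)],3,(110,270)),30))
print("pad",rayp(d["top"],cc([(287,399),(412,403)],3.7,(100,190)),18))
print("padside",rayp(d["side"],cc([(555,282),(637,253)],3,(110,270)),18))
E
```

```text
[[125.98   81.049  30.   ]
 [130.13    1.981  30.   ]
 [ 74.105   0.025  30.   ]
 [ 70.822  81.407  30.   ]]
[[126.402  78.919  30.   ]
 [ 73.044  79.253  30.   ]
 [ 75.185  -0.784  30.   ]
 [128.728   5.753  30.   ]]
pad [[17.016 72.026 18.   ]
 [16.795  8.647 18.   ]]
padside [[16.315 72.786 18.   ]
 [15.461  9.658 18.   ]]
```

Emit:
carry_out --increments '[[[-0.03,0.001,0],[0,0,0],1],[[-0.03,0.001,0],[0,0,0],1],[[-0.025,0.0,0],[0,0,0],1],[[-0.005,0,0],[0,0,0],1],[[0,0,0.02],[0,0,0],1],[[0,0,0.02],[0,0,0],1],[[0,0,0.01],[0,0,0],1],[[0,0,0],[0,0,0],1]]'

```text
time: 10.9
tool_pos: [599.6, 105.5, 105.9]
tcp_rot: [173.9, -24.0, 89.6]
ft_force: [-0.7, 0.1, -0.1]
finger_gap: 0.1
```

```bash
python3 - <<'E'
from h import *
plan(W([160,36,7]),RP)
s=r.sense();print(PR.T@s["ft_force"],s["finger_gap"],L(s["tool_pos"]))
E
```

```text
t 10.9 p [599.584 105.516 105.866] rpy [173.899 -24.036  89.582] F [-0.723  0.125 -0.14 ] gap 0.1
shift mm tool [-1.515  7.531 36.165]
rotvec [-0.01  -0.003  0.001] deg 0.5872387346919431
[-0.74   0.052 -0.091] 0.07714044990076624 [152.826  37.416  43.241]
```

Emit:
carry_out --increments '[[[-0.001,0.008,0],[-0.01,-0.003,0.001],1],[[0,0,0.015],[0,0,0],1],[[0,0,0.01],[0,0,0],1],[[0,0,0.008],[0,0,0],1],[[0,0,0],[0,0,0],1]]'

```text
time: 11.4
tool_pos: [613.4, 119.0, 76.2]
tcp_rot: [173.1, -23.8, 89.6]
ft_force: [-0.5, 0.5, -0.3]
finger_gap: 0.0
```

```bash
python3 - <<'E'
from h import *
plan(W([150,36,7]),RP)
s=r.sense();print(PR.T@s["ft_force"],s["finger_gap"],L(s["tool_pos"]))
d={}
for n,b,k in(("side",(110,270,375,455),3),("wrist",(0,0,640,480),1)):
    q=r.snapshot(n); d[n]=q
    cv2.imwrite(f"pics/{n}7.png",cv2.resize(q["image"][b[1]:b[3],b[0]:b[2]],None,fx=k,fy=k,interpolation=cv2.INTER_CUBIC))
E
```

```text
t 11.4 p [613.449 119.006  76.219] rpy [173.128 -23.849  89.624] F [-0.497  0.523 -0.271] gap 0.0
shift mm tool [ -1.825 -12.723   2.212]
rotvec [0.003 0.001 0.002] deg 0.21513917874326083
[-0.551  0.365 -0.397] 0.018690571530773276 [162.713  37.849   9.253]
```

View pics/side7.png

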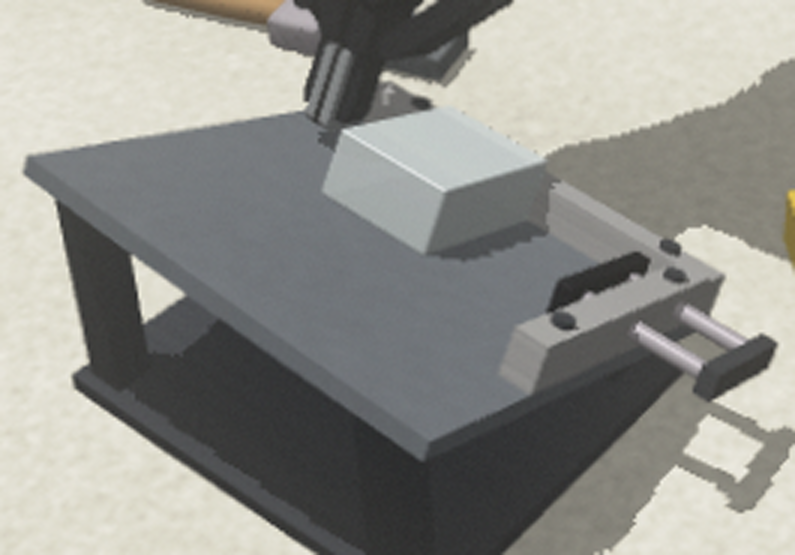

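Emit:
carry_out --increments '[[[-0.002,-0.006,0.001],[0.003,0.001,0.002],1],[[0,-0.006,0.001],[0,0,0],1],[[0,-0.004,0],[0,0,0],1],[[0,-0.003,0],[0,0,0],1],[[0,-0.003,0],[0,0,0],1]]'

```text
time: 12.0
tool_pos: [591.6, 118.0, 73.4]
tcp_rot: [173.1, -23.9, 89.5]
ft_force: [0.8, -0.1, -0.6]
finger_gap: -0.1
```

```bash
cat > st.py <<'E'
from h import *
s=r.sense();print(round(s["time"],2),"F",PR.T@s["ft_force"],"L",L(s["tool_pos"]),"rot",(Ro.from_euler('xyz',s["tcp_rot"],degrees=True).inv()*RP).as_rotvec())
E
python3 st.py
```

```text
12.0 F [ 0.757 -0.306 -0.618] L [140.782  35.682   9.723] rot [ 0.004 -0.     0.   ]
```

Emit:
carry_out --increments '[[[0,-0.004,0.001],[0.003,0,0],1],[[0,-0.004,0],[0,0,0],1],[[0,-0.004,0],[0,0,0],1],[[0,-0.004,0],[0,0,0],1],[[0,-0.004,0],[0,0,0],1],[[0,-0.003,0],[0,0,0],1]]'

```text
time: 12.6
tool_pos: [567.7, 119.6, 70.5]
tcp_rot: [173.2, -23.9, 89.6]
ft_force: [0.6, 0.2, -0.4]
finger_gap: -0.1
```

```bash
python3 st.py; python3 - <<'E'
from h import *
q=r.snapshot("side"); b=(110,270,375,455)
pickle.dump(q,open("s8.pkl","wb"))
cv2.imwrite("pics/side8.png",cv2.resize(q["image"][b[1]:b[3],b[0]:b[2]],None,fx=3,fy=3,interpolation=cv2.INTER_CUBIC))
E
```

```text
12.6 F [ 0.532  0.055 -0.535] L [116.615  35.72    9.305] rot [0.003 0.    0.001]
```

View pics/side8.png

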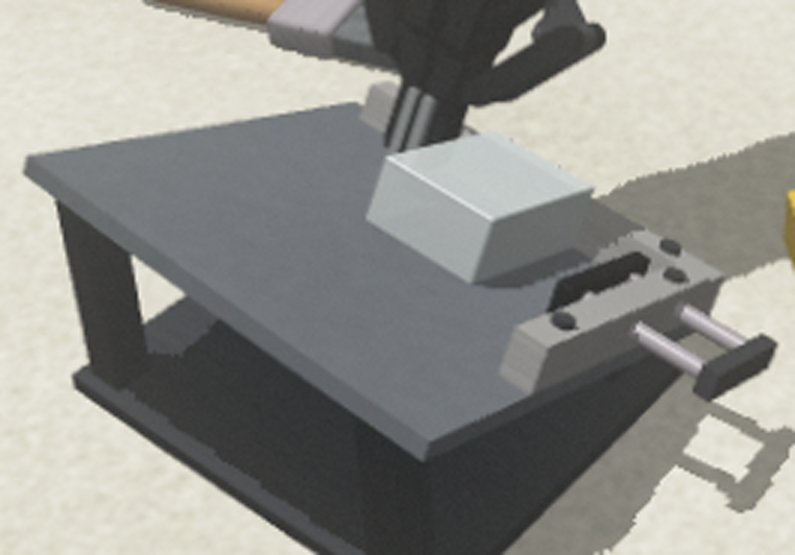

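```bash
python3 - <<'E'
from h import *
q=pickle.load(open("s8.pkl","rb"))
print(rayp(q,cc([(388,155),(493,220),(592,188),(485,132)],3,(110,270)),30))
E
```

```text
[[103.419  77.948  30.   ]
 [ 47.498  79.117  30.   ]
 [ 49.132   1.483  30.   ]
 [104.828   6.654  30.   ]]
```

Emit:
carry_out --increments '[[[0,-0.004,0.001],[0.003,0,0],1],[[0,-0.004,0],[0,0,0],1],[[0,-0.004,0],[0,0,0],1],[[0,-0.004,0],[0,0,0],1],[[0,-0.003,0],[0,0,0],1],[[0,-0.002,0],[0,0,0],1]]'

```text
time: 13.25
tool_pos: [545.2, 121.2, 67.3]
tcp_rot: [173.4, -23.9, 89.6]
ft_force: [0.4, -1.0, -0.5]
finger_gap: -0.1
```

```bash
python3 st.py
```

```text
13.25 F [ 0.358 -1.131 -0.089] L [93.841 35.759  8.374] rot [-0.     0.     0.001]
```

Emit:
carry_out --increments '[[[0,-0.002,0],[0,0,0],1],[[0,-0.002,0],[0,0,0],1]]'

```text
time: 13.45
tool_pos: [540.8, 121.5, 66.8]
tcp_rot: [173.4, -23.9, 89.6]
ft_force: [1.2, -0.1, 0.2]
finger_gap: -0.0
```

```bash
python3 st.py
```

```text
13.45 F [1.226 0.039 0.1  ] L [89.411 35.758  8.37 ] rot [-0.     0.     0.001]
```

Emit:
carry_out --increments '[[[0,-0.0015,0],[0,0,0],1],[[0,-0.0015,0],[0,0,0],1]]'

```text
time: 13.65
tool_pos: [537.6, 121.7, 66.5]
tcp_rot: [173.4, -23.9, 89.6]
ft_force: [2.6, -1.8, -0.5]
finger_gap: 0.1
```

```bash
python3 st.py
```

```text
13.65 F [ 2.664 -1.791 -0.046] L [86.195 35.773  8.404] rot [-0.     0.     0.001]
```

Emit:
carry_out --increments '[[[0,-0.001,0],[0,0,0],1],[[0,-0.001,0],[0,0,0],1]]'

```text
time: 13.85
tool_pos: [536.3, 121.2, 66.6]
tcp_rot: [173.2, -23.8, 89.6]
ft_force: [3.5, -2.3, -0.4]
finger_gap: -0.2
```

```bash
python3 st.py
```

```text
13.85 F [ 3.536 -2.214  0.182] L [84.926 35.35   8.789] rot [0.002 0.001 0.001]
```

Emit:
carry_out --increments '[[[0,-0.001,0],[0,0,0],1]]'

```text
time: 13.95
tool_pos: [535.7, 121.0, 66.7]
tcp_rot: [173.2, -23.8, 89.6]
ft_force: [4.2, -1.5, 0.2]
finger_gap: -0.0
```

```bash
python3 st.py
```

```text
13.95 F [ 4.282 -1.304  0.289] L [84.436 35.243  9.068] rot [0.003 0.002 0.001]
```

Emit:
carry_out --increments '[[[0,-0.0015,0.0],[0,0,0],1],[[0,-0.0015,0],[0,0,0],1]]'

```text
time: 14.15
tool_pos: [534.7, 120.6, 67.6]
tcp_rot: [172.9, -23.8, 89.6]
ft_force: [6.9, -1.7, 0.1]
finger_gap: 0.1
```

```bash
python3 st.py
```

```text
14.15 F [ 6.97  -1.491 -0.051] L [83.552 35.238 10.148] rot [0.007 0.002 0.001]
```

Emit:
carry_out --increments '[[[0,-0.0015,0.0],[0,0,0],1],[[0,-0.0015,0],[0,0,0],1]]'

```text
time: 14.35
tool_pos: [534.3, 120.1, 68.9]
tcp_rot: [172.6, -23.7, 89.6]
ft_force: [6.1, -1.5, -0.3]
finger_gap: -0.2
```

```bash
python3 st.py
```

```text
14.35 F [ 6.09  -1.42  -0.354] L [83.343 35.289 11.614] rot [0.013 0.003 0.002]
```

Emit:
carry_out --increments '[[[-0.0007,-0.0025,0.001],[0.007,0.002,0.001],1],[[-0.0005,-0.002,0.001],[0.006,0.001,0],1]]'

```text
time: 14.55
tool_pos: [534.1, 119.9, 69.1]
tcp_rot: [172.8, -23.9, 89.7]
ft_force: [7.5, 0.8, 0.6]
finger_gap: 0.0
```

```bash
python3 st.py
```

```text
14.55 F [ 7.476  1.043 -0.665] L [83.17  35.163 11.89 ] rot [ 0.009 -0.001  0.002]
```

Emit:
carry_out --increments '[[[-0.0003,-0.0035,0.0015],[0.008,0,0.002],1],[[-0.0002,-0.003,0.001],[0.005,0,0],1]]'

```text
time: 14.75
tool_pos: [533.9, 119.7, 69.7]
tcp_rot: [172.9, -23.9, 89.6]
ft_force: [9.5, -2.3, 0.6]
finger_gap: 0.2
```

```bash
python3 st.py
```

```text
14.75 F [ 9.591 -1.741  0.36 ] L [82.961 35.276 12.526] rot [ 0.008 -0.     0.002]
```

Emit:
carry_out --increments '[[[-0.0003,-0.0032,0.0015],[0.007,0,0.001],1],[[-0.0003,-0.0032,0.0015],[0.005,0,0],1]]'

```text
time: 14.95
tool_pos: [533.7, 119.6, 69.9]
tcp_rot: [172.8, -23.8, 89.6]
ft_force: [10.0, -2.0, 1.6]
finger_gap: -0.0
```

```bash
python3 st.py
```

```text
14.95 F [10.185 -1.084  1.03 ] L [82.824 35.203 12.782] rot [0.008 0.001 0.002]
```

Emit:
carry_out --increments '[[[-0.0003,-0.0032,0.0015],[0.006,0,0.001],1]]'

```text
time: 15.05
tool_pos: [533.7, 119.5, 70.0]
tcp_rot: [172.8, -23.8, 89.6]
ft_force: [11.0, -1.2, 0.9]
finger_gap: -0.1
```

```bash
python3 st.py
```

```text
15.05 F [11.115 -0.644 -0.034] L [82.813 35.199 12.934] rot [0.009 0.001 0.002]
```

Emit:
carry_out --increments '[[[-0.0003,-0.003,0.0015],[0.006,0,0.001],1],[[-0.0003,-0.003,0.0015],[0.006,0,0.001],1],[[-0.0003,-0.003,0.0015],[0.006,0,0.001],1]]'

```text
time: 15.35
tool_pos: [533.6, 119.4, 70.2]
tcp_rot: [172.9, -23.7, 89.6]
ft_force: [9.8, -1.6, 1.5]
finger_gap: -0.2
```

```bash
python3 st.py
```

```text
15.35 F [ 9.952 -0.752  0.803] L [82.768 35.165 13.113] rot [0.008 0.003 0.001]
```

Emit:
carry_out --increments '[[[-0.0003,-0.003,0.0015],[0.006,0,0.001],1],[[-0.0003,-0.003,0.0015],[0.006,0,0.001],1],[[-0.0003,-0.003,0.0015],[0.006,0,0.001],1]]'

```text
time: 15.65
tool_pos: [533.5, 119.3, 70.3]
tcp_rot: [172.9, -23.7, 89.5]
ft_force: [9.8, -0.9, 1.0]
finger_gap: 0.3
```

```bash
python3 st.py
```

```text
15.65 F [ 9.927 -0.336  0.144] L [82.736 35.139 13.282] rot [0.008 0.004 0.   ]
```

Emit:
carry_out --increments '[[[-0.0003,-0.003,0.0015],[0.006,0,0.001],1],[[-0.0003,-0.003,0.0015],[0.006,0,0.001],1],[[-0.0003,-0.003,0.0015],[0.006,0,0.001],1]]'

```text
time: 15.95
tool_pos: [533.5, 119.3, 70.4]
tcp_rot: [172.9, -23.6, 89.5]
ft_force: [9.2, -1.9, 0.6]
finger_gap: -0.4
```

```bash
python3 st.py;  python3 - <<'E'
from h import *
d={}
for n,b,k in(("side",(110,270,375,455),3),):
    q=r.snapshot(n); d[n]=q
    cv2.imwrite(f"pics/{n}9.png",cv2.resize(q["image"][b[1]:b[3],b[0]:b[2]],None,fx=k,fy=k,interpolation=cv2.INTER_CUBIC))
E
```

```text
15.95 F [ 9.343 -1.378  0.197] L [82.69  35.137 13.427] rot [ 0.008  0.005 -0.   ]
```

View pics/side9.png

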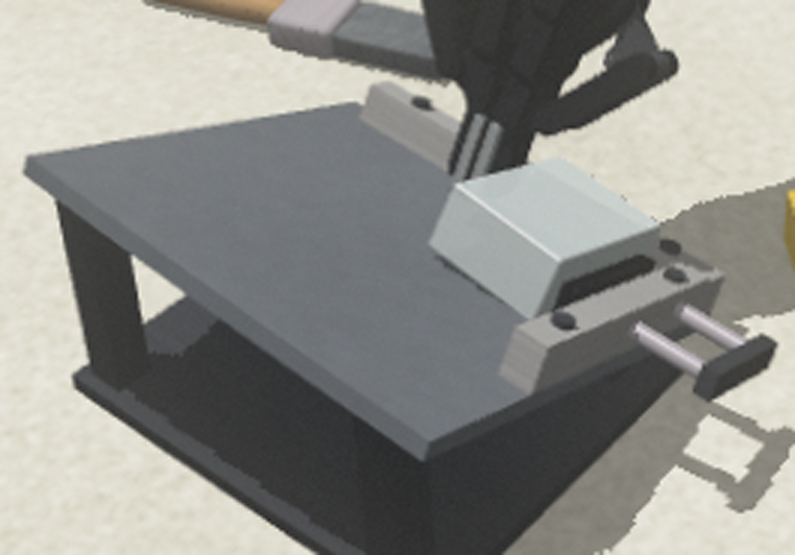

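```bash
python3 - <<'E'
from h import *
q=r.snapshot("side")
def px(P): return (proj(q,[W(p) for p in P])+.5-np.array([110,270]))*3
for x in (12,13,14):
    print(x,px([(x+56,80,30),(x,80,30),(x,0,30),(x+56,0,30),(x+56,80,0),(x,80,0)]).round(0).tolist())
E
```

```text
12 [[452.0, 197.0], [564.0, 264.0], [665.0, 228.0], [560.0, 168.0], [429.0, 263.0], [540.0, 332.0]]
13 [[450.0, 195.0], [562.0, 263.0], [663.0, 227.0], [558.0, 167.0], [427.0, 262.0], [537.0, 331.0]]
14 [[448.0, 194.0], [560.0, 262.0], [661.0, 226.0], [556.0, 166.0], [426.0, 261.0], [535.0, 330.0]]
```

Emit:
carry_out --increments '[[[0,-0.002,0.0015],[0.004,0,0],1],[[0,-0.001,0.001],[0.004,0,0],1],[[0,0,0.001],[0.004,0,0],1],[[0,0.0005,0.001],[0,0,0],1]]'

```text
time: 16.45
tool_pos: [535.1, 120.3, 68.5]
tcp_rot: [173.2, -23.5, 89.5]
ft_force: [2.6, -1.2, -0.2]
finger_gap: -0.1
```

```bash
python3 st.py
```

```text
16.45 F [ 2.576 -1.131 -0.021] L [83.998 35.302 11.076] rot [0.003 0.006 0.001]
```

Emit:
carry_out --increments '[[[0,0.001,0],[0,0,0],1],[[0,0.001,0],[0,0,0],1],[[0,0.001,0],[0,0,0],1],[[0,0.002,0],[0,0,0],1]]'

```text
time: 16.85
tool_pos: [537.7, 121.2, 67.4]
tcp_rot: [173.5, -23.6, 89.5]
ft_force: [-0.2, 0.5, -0.5]
finger_gap: 0.1
```

```bash
python3 st.py; python3 - <<'E'
from h import *
q=r.snapshot("side"); b=(110,270,375,455)
pickle.dump(q,open("s10.pkl","wb"))
cv2.imwrite("pics/side10.png",cv2.resize(q["image"][b[1]:b[3],b[0]:b[2]],None,fx=3,fy=3,interpolation=cv2.INTER_CUBIC))
E
```

```text
16.85 F [-0.283  0.27  -0.629] L [86.496 35.684  9.397] rot [-0.002  0.005 -0.   ]
```

View pics/side10.png

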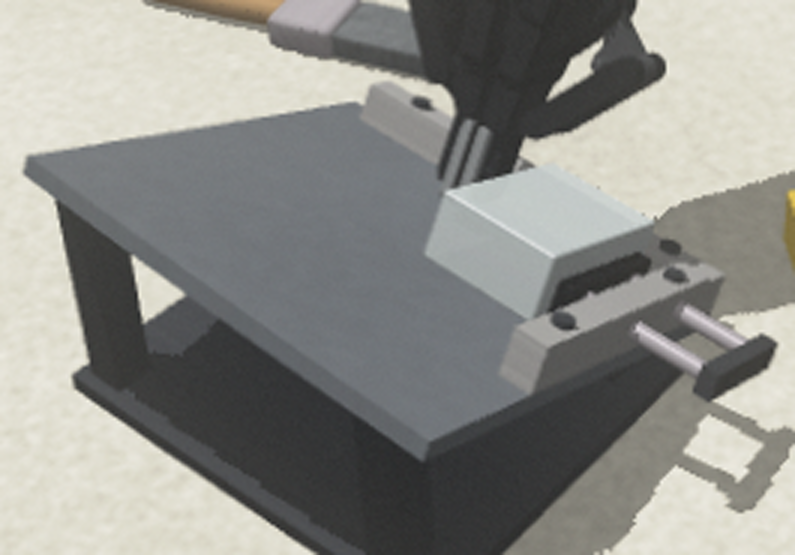

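Emit:
carry_out --increments '[[[0,0.004,0],[0,0.005,0],1],[[0,0.004,0],[0.025,0,0],1],[[0,0,0.002],[0.025,0,0],1],[[0,0,0.002],[0,0,0],1],[[0,0,0],[0,0,0],1]]'

```text
time: 17.4
tool_pos: [546.5, 122.7, 64.1]
tcp_rot: [176.5, -24.0, 89.5]
ft_force: [-0.7, -0.5, -0.0]
finger_gap: -0.1
```

```bash
python3 st.py
```

```text
17.4 F [-0.704 -0.467  0.29 ] L [94.779 35.786  4.719] rot [-0.056 -0.002 -0.   ]
```

Emit:
carry_out --increments '[[[0,-0.003,0],[0,0,0],1],[[0,-0.003,0],[0,0,0],1],[[0,-0.002,0],[0,0,0],1],[[0,-0.0015,0],[0,0,0],1]]'

```text
time: 17.8
tool_pos: [535.8, 123.2, 63.1]
tcp_rot: [176.5, -24.0, 89.5]
ft_force: [3.9, -0.8, -1.2]
finger_gap: -0.0
```

```bash
python3 st.py
```

```text
17.8 F [ 3.813 -1.125 -1.214] L [84.016 35.818  4.906] rot [-0.055 -0.002 -0.   ]
```

Emit:
carry_out --increments '[[[0,-0.001,0],[0,0,0],1],[[0,-0.001,0],[0,0,0],1]]'

```text
time: 18.0
tool_pos: [535.0, 122.9, 64.0]
tcp_rot: [176.3, -24.0, 89.5]
ft_force: [4.5, -0.1, 0.1]
finger_gap: 0.0
```

```bash
python3 st.py
```

```text
18.0 F [ 4.522 -0.061 -0.414] L [83.345 35.862  5.876] rot [-0.052 -0.002  0.   ]
```

Emit:
carry_out --increments '[[[-0.0003,-0.002,0.001],[0.003,0,0],1],[[-0.0003,-0.0025,0.0015],[0.005,0,0],1]]'

```text
time: 18.2
tool_pos: [534.5, 123.0, 63.7]
tcp_rot: [176.2, -24.0, 89.6]
ft_force: [9.3, -0.6, 2.7]
finger_gap: 0.2
```

```bash
python3 st.py
```

```text
18.2 F [9.57  0.661 1.58 ] L [82.802 35.826  5.637] rot [-0.051 -0.001  0.001]
```

Emit:
carry_out --increments '[[[-0.0003,-0.003,0.002],[0.006,0,0],1],[[-0.0003,-0.003,0.002],[0.006,0,0],1]]'

```text
time: 18.4
tool_pos: [534.7, 123.3, 63.1]
tcp_rot: [176.2, -23.9, 89.7]
ft_force: [9.3, 0.1, 1.5]
finger_gap: -0.2
```

```bash
python3 st.py
```

```text
18.4 F [9.377 0.754 0.198] L [82.913 35.806  4.959] rot [-0.051 -0.     0.003]
```

Emit:
carry_out --increments '[[[-0.0003,-0.003,0.0017],[0.005,0,0.001],1],[[-0.0003,-0.003,0.0017],[0.005,0,0.001],1]]'

```text
time: 18.6
tool_pos: [534.8, 123.3, 63.0]
tcp_rot: [176.1, -23.9, 89.7]
ft_force: [8.7, -1.0, 0.7]
finger_gap: 0.1
```

```bash
python3 st.py; python3 - <<'E'
from h import *
q=r.snapshot("side"); b=(110,270,375,455)
def px(P): return (proj(q,[W(p) for p in P])+.5-np.array([110,270]))*3
x=13.5
print(px([(x+56,80,30),(x,80,30),(x,0,30),(x+56,0,30),(x+56,80,0),(x,80,0)]).round(0).tolist())
cv2.imwrite("pics/side11.png",cv2.resize(q["image"][b[1]:b[3],b[0]:b[2]],None,fx=3,fy=3,interpolation=cv2.INTER_CUBIC))
E
```

```text
18.6 F [ 8.811 -0.576 -0.011] L [82.978 35.795  4.876] rot [-0.049  0.     0.003]
[[449.0, 195.0], [561.0, 262.0], [662.0, 226.0], [557.0, 167.0], [426.0, 261.0], [536.0, 330.0]]
```

View pics/side11.png

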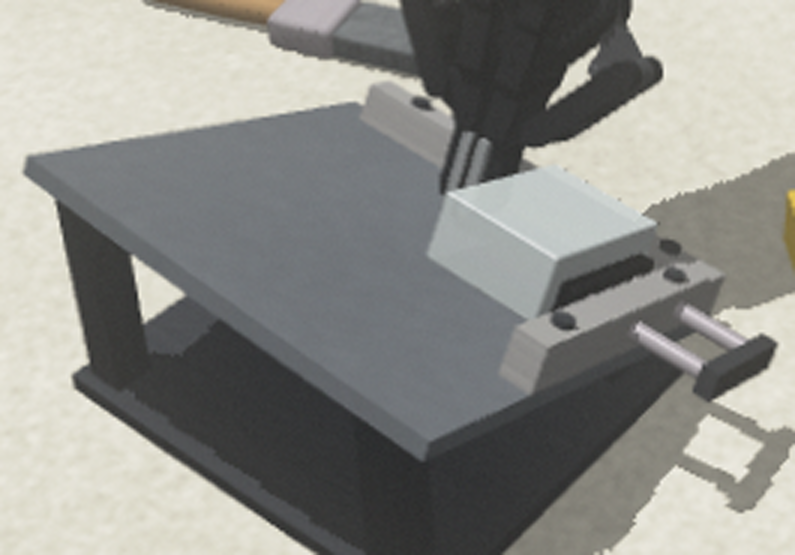

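Emit:
carry_out --increments '[[[-0.0003,-0.0035,0.0015],[0.005,0,0.001],1],[[-0.0003,-0.0035,0.0015],[0.005,0,0.001],1]]'

```text
time: 18.85
tool_pos: [534.6, 123.0, 63.6]
tcp_rot: [175.9, -23.8, 89.7]
ft_force: [10.4, -0.9, 1.9]
finger_gap: -0.1
```

```bash
python3 st.py
```

```text
18.85 F [10.568 -0.022  0.846] L [82.918 35.809  5.589] rot [-0.045  0.002  0.003]
```

Emit:
carry_out --increments '[[[-0.0003,-0.0034,0.0016],[0.005,0,0.001],1],[[-0.0003,-0.0034,0.0016],[0.005,0,0.001],1]]'

```text
time: 19.05
tool_pos: [534.5, 122.8, 64.0]
tcp_rot: [175.7, -23.7, 89.7]
ft_force: [11.0, -0.7, 0.9]
finger_gap: -0.0
```

```bash
python3 st.py
```

```text
19.05 F [11.051 -0.167 -0.26 ] L [82.856 35.761  6.067] rot [-0.041  0.003  0.002]
```

Emit:
carry_out --increments '[[[-0.0003,-0.0034,0.0016],[0.005,0,0.001],1],[[-0.0003,-0.0034,0.0016],[0.005,0,0.001],1]]'

```text
time: 19.25
tool_pos: [534.5, 122.6, 64.5]
tcp_rot: [175.5, -23.7, 89.6]
ft_force: [10.6, -0.3, 0.5]
finger_gap: -0.4
```

```bash
python3 st.py
```

```text
19.25 F [10.611  0.045 -0.661] L [82.911 35.738  6.555] rot [-0.037  0.004  0.002]
```

Emit:
carry_out --increments '[[[-0.0003,-0.0034,0.0016],[0.005,0,0.001],1],[[-0.0003,-0.0034,0.0016],[0.005,0,0.001],1],[[-0.0003,-0.0034,0.0016],[0.005,0,0.001],1]]'

```text
time: 19.55
tool_pos: [534.4, 122.3, 65.1]
tcp_rot: [175.2, -23.6, 89.6]
ft_force: [10.9, -0.9, 2.3]
finger_gap: 0.0
```

```bash
python3 st.py
```

```text
19.55 F [11.066  0.247  1.161] L [82.887 35.715  7.204] rot [-0.032  0.005  0.002]
```

Emit:
carry_out --increments '[[[0,-0.0025,0.0015],[0.004,0,0],1],[[0,-0.0015,0.001],[0.003,0,0],1],[[0,-0.0005,0],[0,0,0],1],[[0,0,0],[0,0,0],1],[[0,0.0005,0],[0,0,0],1],[[0,0.0005,0],[0,0,0],1],[[0,0.0005,0],[0,0,0],1],[[0,0.0005,0],[0,0,0],1]]'

```text
time: 20.35
tool_pos: [535.8, 122.4, 64.9]
tcp_rot: [175.1, -23.5, 89.7]
ft_force: [1.8, 0.2, -0.7]
finger_gap: -0.4
```

```bash
python3 st.py
```

```text
20.35 F [ 1.688 -0.119 -0.923] L [84.238 35.748  6.906] rot [-0.032  0.007  0.003]
```

Emit:
carry_out --increments '[[[0,0.0005,0],[0,0,0],1],[[0,0.001,0],[0,0,0],1],[[0,0.001,0],[0,0,0],1],[[0,0.003,0],[0,0,0],1],[[0,0.006,0],[0,0,0],1],[[0,0.01,0],[0,0,0],1],[[0,0.01,-0.01],[0,0,0],1],[[0,0.01,-0.03],[0,0,0],1],[[0,0,-0.04],[0,0,0],1],[[0,0,-0.04],[0,0,0],1],[[0,0,-0.02],[0,0,0],1],[[0,0,0],[0,0,0],1]]'

```text
time: 21.55
tool_pos: [568.6, 63.4, 198.9]
tcp_rot: [175.5, -23.5, 89.6]
ft_force: [1.1, -0.6, -1.0]
finger_gap: -0.2
```

```bash
python3 st.py; python3 - <<'E'
from h import *
for n,b,k in(("side",(110,270,375,455),3),("top",(100,190,240,350),3.7)):
    q=r.snapshot(n)
    im=cv2.resize(q["image"][b[1]:b[3],b[0]:b[2]],None,fx=k,fy=k,interpolation=cv2.INTER_CUBIC)
    cv2.imwrite(f"pics/{n}12.png",im)
    for x in(16,17): print(n,x,((proj(q,[W(p) for p in [(x+56,80,30),(x,80,30),(x,0,30),(x+56,0,30),(x+56,80,0),(x,80,0)]])+.5-np.array(b[:2]))*k).round(0).tolist())
    cv2.imwrite(f"pics/{n}12f.png",q["image"])
E
```

```text
21.55 F [ 1.015 -0.948 -0.783] L [134.238  36.365 148.313] rot [-0.038  0.007  0.002]
side 16 [[444.0, 192.0], [556.0, 259.0], [657.0, 224.0], [552.0, 164.0], [422.0, 258.0], [531.0, 327.0]]
side 17 [[442.0, 191.0], [554.0, 258.0], [655.0, 223.0], [550.0, 163.0], [420.0, 257.0], [529.0, 326.0]]
top 16 [[281.0, 288.0], [275.0, 402.0], [435.0, 407.0], [440.0, 296.0], [271.0, 288.0], [265.0, 399.0]]
top 17 [[282.0, 286.0], [276.0, 400.0], [435.0, 405.0], [440.0, 294.0], [271.0, 286.0], [265.0, 397.0]]
```

View pics/side12.png

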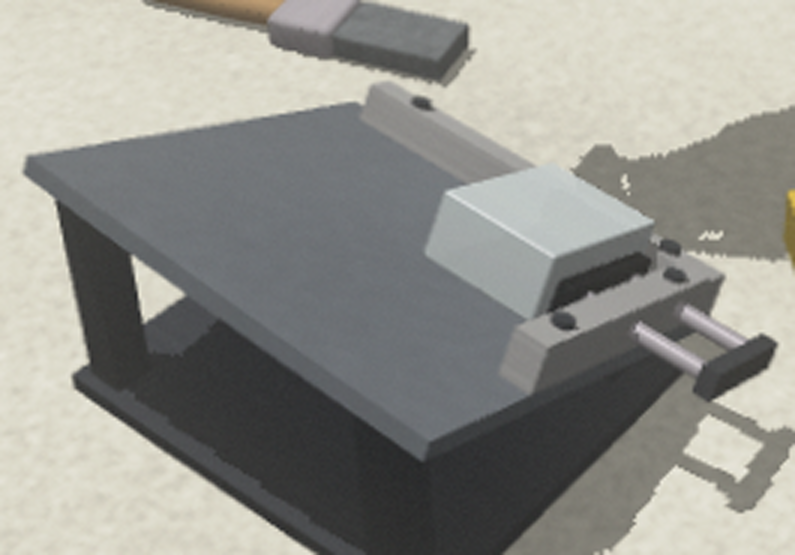

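View pics/top12.png

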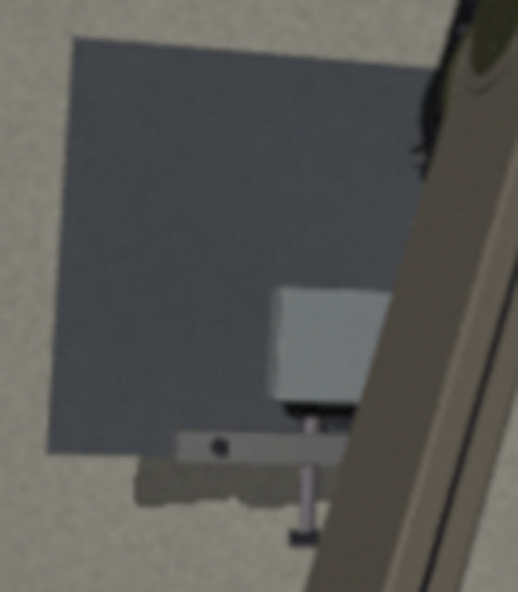

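```bash
python3 - <<'E'
from h import *
q=cv2.imread("pics/side12f.png")
s=r.snapshot("side")
print(rayp(s,cc([(446,191),(553,258),(653,223),(551,166)],3,(110,270)),30))
w=r.snapshot("wrist"); cv2.imwrite("pics/wrist13.png",w["image"])
x=16.5;print(proj(w,[W(p) for p in [(x+56,80,30),(x,80,30),(x,0,30),(x+56,0,30)]]))
cv2.imwrite("pics/side13.png",cv2.resize(s["image"][310:380,240:360],None,fx=6,fy=6,interpolation=cv2.INTER_CUBIC))
E
```

```text
[[71.972 78.613 30.   ]
 [16.834 80.625 30.   ]
 [16.817  1.792 30.   ]
 [70.508  2.847 30.   ]]
[[241.652 179.266]
 [166.559 178.641]
 [180.149 277.565]
 [248.407 278.805]]
```

View pics/wrist13.png

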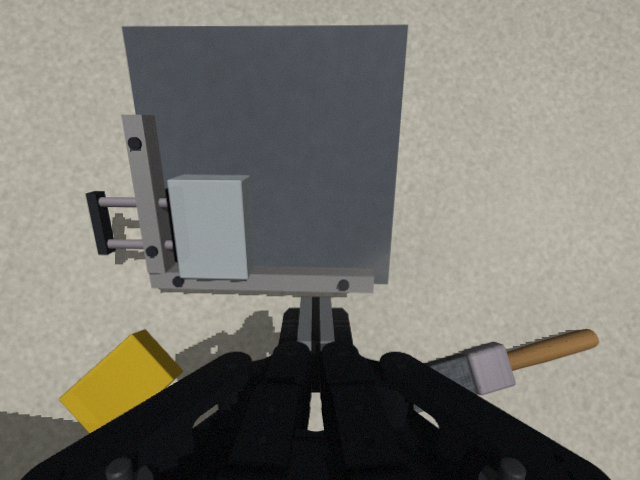

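View pics/side13.png

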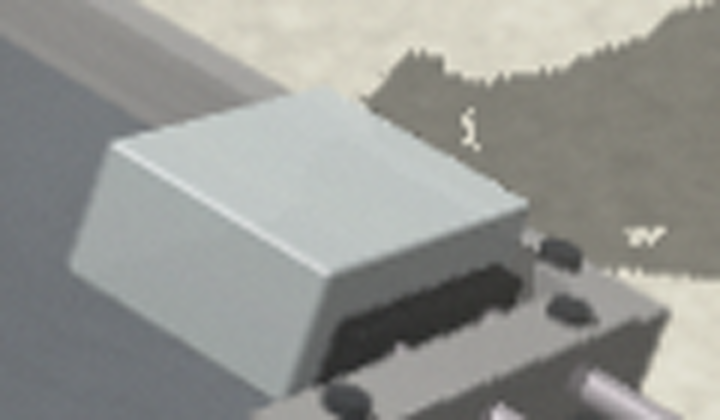

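```bash
python3 st.py; python3 - <<'E'
from h import *
print(r.hand_in())
E
```

```text
21.75 F [-0.208 -0.594 -0.708] L [130.393  35.972 142.964] rot [-0.046  0.005  0.   ]
the job is handed in; nothing more can be done
None
```

The block is in the corner of the nest, lying flat on the ledge and touching the pad. I handed the job in at 21.75 s; it gave no verdict.

- **Loading:** I gripped the frosted clear block, set it on the plate parallel to the side stop (contact about 7 N), and let go at about x 120, y 110 mm. It slid down by itself and came to rest on the ledge with its near side about 57 mm clear of the pad.
- **First push:** This one went wrong. I held about 10 N for about 1.2 s, but the hand drifted upward and the picture showed the block's outer edge lifted by about 5–7 mm. I eased off and saw it settle flat again.
- **Second push:** I pushed again with the fingertips tilted to press low on the block. It read 9–11 N for over a second, including 10.6–11.1 N in the last 0.7 s, and the block lay flat in a picture taken during that push. I then withdrew slowly.
- **Forces:** The highest push reading I saw was about 11 N, but I only read the force between moves.
- **Last checks:** The side and wrist pictures show the block flat, no visible gap at the pad, and the pad's face at about x = 16.5 mm. Block corners measured from the side picture came out within about 3 mm of the expected position, most of it at the ledge corners (y 1.8 and 2.8 mm instead of 0). The wrist picture shows the block flush on the ledge. The hand was clear, with no force beyond sensor noise. I did not reach for or touch the other pieces, though I did not re-measure where they lie.

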